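Slide the order board through the gap to the pick-up mat

TASK

The order on the wooden serving board is ready: push the board along the counter with your fingers, lengthwise through the narrow gap between the plate warmer and the lidded steel pan, until it lies wholly on the blue pick-up mat beyond. Nothing is to be lifted or picked up: the board slides flat on the counter, and the carton and the dip pot ride along upright on it. Leave everything else on the counter where it stands.

Things in the scene. Friction and masses are not known exactly. Their poses are not given: they have to be found in the camera images.
- board: Loose wooden serving board, 120 mm wide (its x) by 180 mm long (its y) by 20 mm thick, vertical edges, corners rounded to 14 mm radius, about 0.3 kg. Origin at the centre of its underside. It starts beyond the +y end of the gap, a little off the gap's line and turned up to 0.3 rad from it. It slides on the counter with ordinary friction and follows fingers that push its edge. It carries the carton and the dip pot, which start at least 9 mm inside its edges.
- board_corner0 (a point): Point on the board's rounded corner at its +x, +y end, half-way up its thickness (10 mm above the counter); it lies 56 mm from the board's middle along x and 86 mm along y.
- board_corner1 (a point): Point on the board's rounded corner at its -x, +y end, half-way up its thickness (10 mm above the counter); it lies 56 mm from the board's middle along x and 86 mm along y.
- board_corner2 (a point): Point on the board's rounded corner at its -x, -y end, half-way up its thickness (10 mm above the counter); it lies 56 mm from the board's middle along x and 86 mm along y.
- board_corner3 (a point): Point on the board's rounded corner at its +x, -y end, half-way up its thickness (10 mm above the counter); it lies 56 mm from the board's middle along x and 86 mm along y.
- carton: Closed cardboard food carton standing loose on the board, 73 x 88 x 42 mm high, 0.14 kg. Origin at the centre of its underside (20 mm above the counter), z up.
- dip: Small lidded dip pot, white lid, standing loose on the board, 45 mm across, 30 mm high. Origin at the centre of its underside (20 mm above the counter), z up.
- pan: Heavy lidded stainless food pan, fixed, on the side of the gap away from the robot. Its straight wall is 257 mm (its x) by 154 mm (its y), with a rim flange 265 x 162 mm at 36 to 40 mm height; lid top at 46 mm, recessed handle bar to 51 mm. Origin at the centre of its underside. The wall that bounds the gap is its -x wall, 128.5 mm from the origin. The gap runs along the pan's y axis; the board goes through from +y to -y.
- warmer: Fixed electric plate warmer, steel with a black top, on the robot's side of the gap, parallel to the pan: 200 mm (its x) by 220 mm (its y), 49 mm high, wall vertical from 6 mm up. Origin at the centre of its underside. The wall that bounds the gap is its +x wall, 100 mm from the origin; the gap between the two walls is 128 to 134 mm wide.
- mat: Blue pick-up mat with a white line, 190 mm (its x) by 250 mm (its y), stuck flat on the counter beyond the -y end of the gap, roughly in line with it; it lies flush and does not hinder sliding. Origin at its centre.
- sauce: Red-brown squeeze bottle with a white nozzle, 60 mm across, 185 mm high, beyond the -y end of the mat. Origin under its centre. To be left alone.
- shaker: Glass seasoning shaker with a red cap, 66 mm across, 95 mm high, beside the pan towards -y. Origin under its centre. To be left alone.
- bowl: Empty steel bowl, 110 mm across, 45 mm high, near the robot, to its right beside the warmer. Origin under its centre. To be left alone.
- drink: Lidded paper cup with a green band, 84 mm across, 108 mm high, near the robot's right. Origin under its centre. To be left alone.
- spatula: Spatula, 260 mm long, lying on the counter near the robot's left, lower than 40 mm. Origin under its middle. To be left alone.

How it is judged:
By the outcome, as a careful person would: the job done as asked, in the order asked, and still so for the second after the job is handed in, with the robot touching nothing.
It also fails if it takes over 67 s, if anything falls off the work surface, if the arm or the gripper's body presses on something with over 40 N, if the wrist force passes 120 N, or if a joint passes its speed limit or range.

ROBOT

A 6-joint arm with a two-finger parallel gripper is mounted at the origin on the work surface. World frame = base frame: x ahead of the robot, y to its left, z up, the work surface at z = 0. Lengths are in m, angles in rad, forces in N, time in s.
With the tool pointing down it reaches from about 0.3 to 0.875 m from the base axis. Payload 6.4 kg.
Tool frame: the origin (TCP) lies midway between the tips of the shut fingers; the grasp point (between the pads) lies ctrl.grip_point_offset behind it (ctrl.grip_point_offset is the distance from the TCP to the grasp point, in m); z points along the fingers, y is the direction in which the jaws open and shut (so a half turn about z gives the same grasp; the last joint's range is limited). The gripper opens to 85 mm and grips with 20 to 120 N. Pads are 22 mm wide; open, the fingers measure 114 mm over their backs; the gripper's body (76 mm by 85 mm) begins 54 mm behind the grasp point. The pads swing forward as they close: fully open they stand 13 mm farther back than shut.
Start: joints at [-1.498, 0.181, 1.607, -0, 1.354, -0.206], TCP at [0.158, -0.553, 0.231] pointing down, gripper open.
Joint ranges: [-2.99, 2.99], [-0.89, 2.07], [0.3, 2.58], [-1.14, 4.28], [0, 2.63], [-3.12, 3.12]. Speed limits (rad/s): [2.57, 2.57, 3.01, 3.14, 3.14, 3.14].

INTERFACE

Orientations are given as a unit quaternion [w, x, y, z].
In Python, from bench import ctrl, viewer gives the robot as it stands.
- The arm moves only by the shell command python3 -m handwheel 'ROWS' [OPENING]. ROWS is JSON, a list of rows, each an object with "travel": the shift along the tool's x, y, z as a fraction of full scale, a list of three; "dr": the turn, a rotation vector about the tool's x, y, z as a fraction of full scale, a list of three. A call has 1 to 20 rows; each row shifts and turns the pose as measured when the row begins, along the tool's axes as they then stand; what a row does not reach is not made up. Full scale, the value 1, is 150 mm for a shift and 30 degrees for a turn. A row lasts 1/12 s, in which the tool goes at most 41.7 mm and 7.16 degrees, less where a joint would pass 70% of its speed; a pose out of reach is approached as far as the arm can. A call with a number of a shift or a turn outside -1 to 1 is refused whole. A call with a gripper value outside its range is refused whole. OPENING is the opening, from -1 (shut) to 1 (fully open), set as the call begins (- or left out, the last holds). The fingers move at their own pace and stop on an object; the grip force is fixed at half the most. Time passes only in rows, so rows that do not move let the fingers close. It gives the time, the measured TCP pose, the force and the opening at its end, in the units of the state.
- ctrl.get_obs(): the state, without advancing time (a new reading comes with each control period).
- viewer.camera(name): name is "side" or "top"; returns the picture (384x512x3 uint8, red, green, blue); there is no depth.
- viewer.get_calibration(name): a dict with "camera_matrix" (3x3 intrinsics, pixels), "k1" (the pictures are not rectified: a ray, as slopes to the right and down, at radius r is drawn at 1 + k1 r^2 times it, then the intrinsics apply), "R" (3x3) and "t" (3): a world point X has camera coordinates R X + t. Camera axes: x right, y down, z forward; pixel columns grow to the right and rows downward; lengths in m; the calibration is good to about 2 mm. A picture is of the moment at which its call begins. get_calibration takes no time and is no camera call.
- ctrl.hand_in(): hands the job in, once; it reports no verdict.
The state is a dict: "time_s": time; "q": joint angles; "dq": joint speeds; "joint_efforts": joint torques, N m; "eef_pos": TCP position; "eef_rot": TCP orientation; "wrist_force": force on the tool from outside, world axes, zero at the start; "torque": the same for the moment, N m; "opening": opening from 0.0 (shut) to 1.0 (fully open).
Only numpy, scipy, OpenCV 4.12 (cv2) and the standard library are available. Lean on these libraries where they do the work, as an engineer would, in place of code of your own. Each camera call takes 0.05 s, during which the arm holds its last target. There are 200 camera calls.

## Working session

There is one attempt and no reset: what is moved stays moved. The work goes in short steps, Python scripts to look and compute and a shell command to move; the robot and the scene stay as the last step left them, time stands still between calls to the robot, and variables do not carry over. Pictures are saved under pics/ and viewed, about 8 in all and at most 12, crops included, and the job is handed in when it is done.

```bash
mkdir -p pics
cat > h.py <<'E'
import numpy as np, cv2
from bench import ctrl, viewer
def snap(n,f):
    im=viewer.camera(n); cv2.imwrite(f'pics/{f}.png',im[:,:,::-1]); return im
def px2w(n,uv,z):
    c=viewer.get_calibration(n);K=np.array(c["camera_matrix"]);R=np.array(c["R"]);t=np.array(c["t"])
    d=(np.array(uv,float)-[K[0,2],K[1,2]])/[K[0,0],K[1,1]]
    s=d.copy()
    for _ in range(30): s=d/(1+c["k1"]*(s@s))
    r=R.T@np.array([s[0],s[1],1]);o=-R.T@t
    return o+r*(z-o[2])/r[2]
def w2px(n,X):
    c=viewer.get_calibration(n);K=np.array(c["camera_matrix"]);p=np.array(c["R"])@X+np.array(c["t"])
    s=p[:2]/p[2]; s=s*(1+c["k1"]*(s@s)); return s*[K[0,0],K[1,1]]+[K[0,2],K[1,2]]
E
python3 - <<'E'
from h import *
a=snap('top','t0');b=snap('side','s0')
cv2.imwrite('pics/t0b.png',cv2.resize(a[:,:,::-1],(800,600),interpolation=cv2.INTER_CUBIC))
print(ctrl.get_obs())
for n in('top','side'):
    c=viewer.get_calibration(n);print(n,-np.array(c["R"]).T@np.array(c["t"]),c)
E
```

```text
{'time_s': 0.1, 'q': array([-1.49828386e+00,  1.81466689e-01,  1.60788856e+00,  2.20958545e-05,
        1.35376998e+00, -2.06267330e-01]), 'dq': array([-1.52607757e-03, -6.43482767e-06, -1.67749363e-03,  6.44729927e-04,
        3.06576166e-04,  3.44971493e-04]), 'joint_efforts': array([ 6.41494553e-04, -4.45874441e+01, -3.52238810e+01, -3.07491346e-04,
        4.14188733e-03,  2.23972683e-05]), 'eef_pos': array([ 0.15823653, -0.55230372,  0.23048366]), 'eef_rot': array([-7.63856181e-04,  9.90300988e-01,  1.38936552e-01,  6.19721438e-05]), 'wrist_force': array([0.0134375 , 1.04919836, 0.68278024]), 'torque': array([-0.02025422,  0.02245198, -0.00528928]), 'opening': 1.0013151226978914}
top [ 0.33130384 -0.06895237  1.4827757 ] {'camera_matrix': array([[393.40573376,   0.        , 252.39206243],
       [  0.        , 393.40573376, 193.9077101 ],
       [  0.        ,   0.        ,   1.        ]]), 'k1': -0.1355562659167585, 'R': array([[ 0.01544772, -0.9998012 ,  0.01260681],
       [-0.98960695, -0.01709056, -0.14277953],
       [ 0.14296661, -0.01027016, -0.98967423]]), 't': array([-0.09274961,  0.53839217,  1.41939136])}
side [0.37483582 0.92437852 0.97534405] {'camera_matrix': array([[465.87616537,   0.        , 252.20528892],
       [  0.        , 465.87616537, 190.16743524],
       [  0.        ,   0.        ,   1.        ]]), 'k1': -0.009225293936360911, 'R': array([[-0.99245851, -0.12158502, -0.01559444],
       [-0.06952094,  0.66307115, -0.74532107],
       [ 0.1009601 , -0.7386161 , -0.66652331]]), 't': array([0.49960952, 0.14007468, 1.29500694])}
```

View pics/t0b.png

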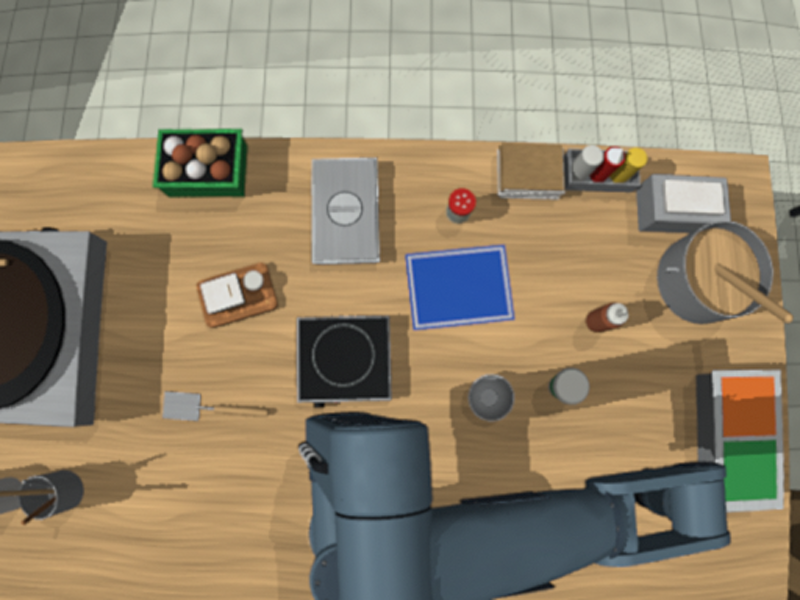

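View pics/s0.png

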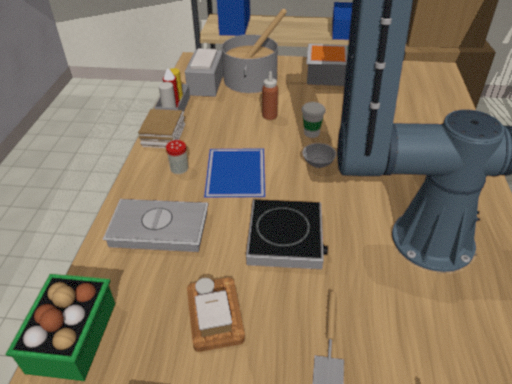

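Board (top 800‑px view) is at about (237,295), the gap lies between the pan (345,210) and warmer (343,358), and the mat is at (460,287). Next I'll enlarge crops to measure these.

Run:
```python
import cv2
def crop(f,u0,v0,u1,v1,s,o):
    im=cv2.imread(f'pics/{f}.png')[v0:v1,u0:u1]; im=cv2.resize(im,None,fx=s,fy=s,interpolation=cv2.INTER_CUBIC)
    for u in range(u0-u0%20+20,u1,20):
        cv2.line(im,(int((u-u0+.5)*s),0),(int((u-u0+.5)*s),6),(0,0,255),1);cv2.putText(im,str(u),(int((u-u0)*s)-10,18),0,.4,(0,0,255),1)
    for v in range(v0-v0%20+20,v1,20):
        cv2.line(im,(0,int((v-v0+.5)*s)),(6,int((v-v0+.5)*s)),(0,0,255),1);cv2.putText(im,str(v),(8,int((v-v0)*s)+6),0,.4,(0,0,255),1)
    cv2.imwrite(f'pics/{o}.png',im)
crop('t0',120,140,340,270,3.6,'t0c')
crop('s0',100,190,335,360,3.4,'s0c')
```

```text
(no output)
```

View pics/t0c.png

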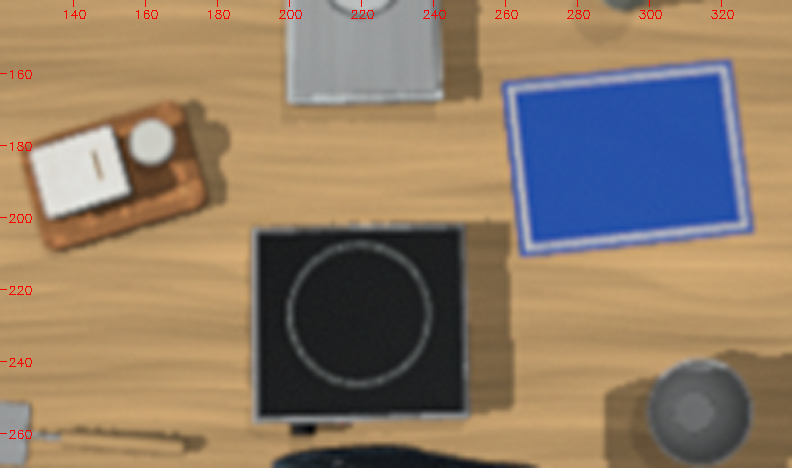

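View pics/s0c.png

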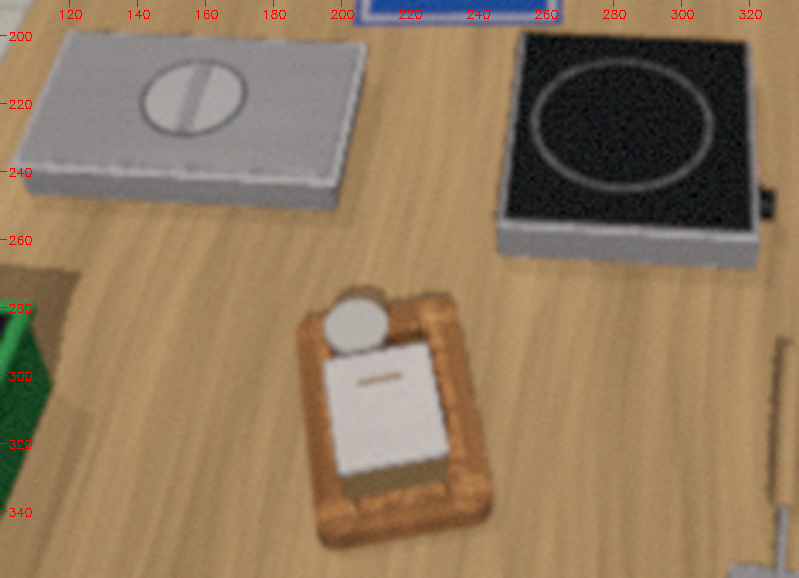

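Run:
```python
from h import *
T=lambda X,Y:(120+X/3.6-.5,140+Y/3.6-.5)
S=lambda X,Y:(100+X/3.4-.5,190+Y/3.4-.5)
np.set_printoptions(precision=4,suppress=True)
P=lambda l,n,pts,z:print(l,*[px2w(n,p,z)[:2] for p in pts])
P('warm T','top',[T(253,229),T(465,227),T(468,415),T(256,418)],.049)
P('warm S','side',[S(523,33),S(747,42),S(757,233),S(501,220)],.049)
P('pan T','top',[T(288,103),T(442,100),(376/1.5625,158/1.5625),(312/1.5625,159/1.5625)],.040)
P('pan S','side',[S(367,43),S(338,185),S(14,163),S(68,30)],.040)
P('mat T','top',[T(502,82),T(732,60),T(753,232),T(522,255)],0)
P('board+x T','top',[T(35,140),T(165,104)],.02)
P('board-x T','top',[T(65,250),T(195,208)],.0)
P('board+y T','top',[T(25,155),T(42,235)],.02)
P('board-y T','top',[T(190,115),T(205,190)],.0)
P('b +x S','side',[S(300,340),S(318,520)],.02)
P('b -x S','side',[S(455,310),S(490,490)],.01)
P('b -y S','side',[S(310,316),S(440,296)],.02)
P('b +y S','side',[S(340,548),S(475,525)],.0)
P('sauce/shaker','top',[(615/1.5625,314/1.5625)],.17)
P('shaker','top',[(461/1.5625,200/1.5625)],.095)
print(ctrl.grip_point_offset)
```

```text
warm T [0.5003 0.1458] [ 0.5061 -0.0707] [ 0.316  -0.0768] [0.309  0.1362]
warm S [ 0.5071 -0.0632] [ 0.3162 -0.072 ] [0.3055 0.1377] [0.4987 0.1459]
pan T [0.6339 0.1157] [ 0.6398 -0.0445] [ 0.9013 -0.0329] [0.8963 0.1256]
pan S [ 0.6408 -0.0461] [0.6321 0.1168] [0.896 0.122] [ 0.905  -0.0348]
mat T [ 0.6692 -0.1077] [ 0.6987 -0.3563] [ 0.5118 -0.3766] [ 0.4834 -0.1312]
board+x T [0.5943 0.3868] [0.6351 0.249 ]
board-x T [0.4799 0.3533] [0.5273 0.2158]
board+y T [0.578  0.3967] [0.4932 0.3731]
board-y T [0.6276 0.2257] [0.5468 0.2059]
b +x S [0.6342 0.251 ] [0.5898 0.3921]
b -x S [0.5269 0.2042] [0.4803 0.3511]
b -y S [0.6317 0.229 ] [0.5385 0.2001]
b +y S [0.5752 0.3995] [0.4879 0.3725]
sauce/shaker [ 0.5048 -0.5688]
shaker [ 0.7794 -0.2364]
0.0187
```

Both cameras agree:
- **Board:** centre about (0.559, 0.300), yaw about 0.295.
- **Gap:** centreline x ≈ 0.5735 − 0.04(y − 0.037), yaw about 0.04, width about 132 mm.
- **Mat:** centre about (0.591, −0.243), yaw about 0.118.

I'll push the board's +y end with the fingers partly open and spread across it, and the tool tilted back about 15°. First step is to move above the start.

```bash
cat >> h.py <<'E'
from scipy.spatial.transform import Rotation as Ro
def plan(pos,yaw,tilt,n):
    """shift per row (tool axes, scale) for n rows, and total turn; yaw = angle of tool y in world"""
    o=ctrl.get_obs();q=o['eef_rot'];R=Ro.from_quat([q[1],q[2],q[3],q[0]])
    t=R.inv().apply(np.array(pos)-o['eef_pos'])/.15
    G=Ro.from_euler('z',yaw)*Ro.from_matrix(np.array([[0,1,0],[1,0,0],[0,0,-1]]).T)*Ro.from_euler('y',tilt)
    dr=np.degrees((R.inv()*G).as_rotvec())/30
    print('t',round(o['time_s'],2),'pos',o['eef_pos'].round(4),'F',o['wrist_force'].round(1),'op',round(o['opening'],2))
    print('total',t.round(3),'per row',(t/n).round(4),'dr total',dr.round(3),'per row',(dr/n).round(4),'zt',G.apply([0,0,1]).round(2))
E
python3 - <<'E'
from h import *
plan((.46,0,.23),.04,0,16)
plan((.46,0,.23),.04,.26,16)
E
```

```text
t 0.1 pos [ 0.1582 -0.5523  0.2305] F [0.  1.  0.7] op 1.0
total [ 2.947 -2.986  0.009] per row [ 0.1842 -0.1866  0.0005] dr total [-2.000e-03 -2.000e-03 -2.544e+00] per row [-1.00e-04 -2.00e-04 -1.59e-01] zt [ 0.  0. -1.]
t 0.1 pos [ 0.1582 -0.5523  0.2305] F [0.  1.  0.7] op 1.0
total [ 2.947 -2.986  0.009] per row [ 0.1842 -0.1866  0.0005] dr total [ 0.329  0.418 -2.529] per row [ 0.0205  0.0261 -0.1581] zt [-0.01  0.26 -0.97]
```

```bash
python3 -m handwheel '[{"travel":[0.184,-0.186,0],"dr":[0,0,0]},{"travel":[0.184,-0.186,0],"dr":[0,0,0]},{"travel":[0.184,-0.186,0],"dr":[0,0,0]},{"travel":[0.184,-0.186,0],"dr":[0,0,0]},{"travel":[0.184,-0.186,0],"dr":[0,0,0]},{"travel":[0.184,-0.186,0],"dr":[0,0,0]},{"travel":[0.184,-0.186,0],"dr":[0,0,0]},{"travel":[0.184,-0.186,0],"dr":[0,0,0]},{"travel":[0.184,-0.186,0],"dr":[0,0,0]},{"travel":[0.184,-0.186,0],"dr":[0,0,0]},{"travel":[0.184,-0.186,0],"dr":[0,0,0]},{"travel":[0.184,-0.186,0],"dr":[0,0,0]},{"travel":[0.184,-0.186,0],"dr":[0,0,0]},{"travel":[0.184,-0.186,0],"dr":[0,0,0]},{"travel":[0.184,-0.186,0],"dr":[0,0,0]},{"travel":[0.184,-0.186,0],"dr":[0,0,0]}]' 0.2
python3 - <<'E'
from h import *
plan((.556,.46,.2),.04,-.26,13)
E
```

```text
time_s: 1.43
eef_pos: [0.4669, 0.0194, 0.2268]
eef_rot: [-0.003, 0.991, 0.131, -0.0]
wrist_force: [1.1, -0.2, 0.7]
opening: 0.6
t 1.43 pos [0.4669 0.0194 0.2268] F [ 1.1 -0.2  0.7] op 0.6
total [ 1.339 -2.68   0.195] per row [ 0.103  -0.2062  0.015 ] dr total [-0.343 -0.427 -2.557] per row [-0.0264 -0.0329 -0.1967] zt [ 0.01 -0.26 -0.97]
```

```bash
python3 -m handwheel '[{"travel":[0.103,-0.206,0.015],"dr":[0,0,0]},{"travel":[0.103,-0.206,0.015],"dr":[0,0,0]},{"travel":[0.103,-0.206,0.015],"dr":[0,0,0]},{"travel":[0.103,-0.206,0.015],"dr":[0,0,0]},{"travel":[0.103,-0.206,0.015],"dr":[0,0,0]},{"travel":[0.103,-0.206,0.015],"dr":[0,0,0]},{"travel":[0.103,-0.206,0.015],"dr":[0,0,0]},{"travel":[0.103,-0.206,0.015],"dr":[0,0,0]},{"travel":[0.103,-0.206,0.015],"dr":[0,0,0]},{"travel":[0.103,-0.206,0.015],"dr":[0,0,0]},{"travel":[0.103,-0.206,0.015],"dr":[0,0,0]},{"travel":[0.103,-0.206,0.015],"dr":[0,0,0]},{"travel":[0.103,-0.206,0.015],"dr":[0,0,0]}]'
python3 -m handwheel '[{"travel":[0,0,0],"dr":[-0.026,-0.033,-0.197]},{"travel":[0,0,0],"dr":[-0.026,-0.033,-0.197]},{"travel":[0,0,0],"dr":[-0.026,-0.033,-0.197]},{"travel":[0,0,0],"dr":[-0.026,-0.033,-0.197]},{"travel":[0,0,0],"dr":[-0.026,-0.033,-0.197]},{"travel":[0,0,0],"dr":[-0.026,-0.033,-0.197]},{"travel":[0,0,0],"dr":[-0.026,-0.033,-0.197]},{"travel":[0,0,0],"dr":[-0.026,-0.033,-0.197]},{"travel":[0,0,0],"dr":[-0.026,-0.033,-0.197]},{"travel":[0,0,0],"dr":[-0.026,-0.033,-0.197]},{"travel":[0,0,0],"dr":[-0.026,-0.033,-0.197]},{"travel":[0,0,0],"dr":[-0.026,-0.033,-0.197]},{"travel":[0,0,0],"dr":[-0.026,-0.033,-0.197]}]'
python3 - <<'E'
from h import *
plan((.557,.45,.05),.04,-.26,6)
E
```

```text
time_s: 2.52
eef_pos: [0.554, 0.4847, 0.1921]
eef_rot: [-0.001, 0.991, 0.133, -0.004]
wrist_force: [0.1, 0.3, -0.9]
opening: 0.598
time_s: 3.6
eef_pos: [0.5481, 0.4906, 0.1761]
eef_rot: [0.091, 0.657, 0.741, -0.107]
wrist_force: [-0.3, 0.0, 0.7]
opening: 0.603
t 3.6 pos [0.5481 0.4906 0.1761] F [-0.3  0.   0.7] op 0.6
total [-0.033  0.06   0.882] per row [-0.0056  0.01    0.1471] dr total [-0.032  0.04   0.157] per row [-0.0054  0.0067  0.0262] zt [ 0.01 -0.26 -0.97]
```

```bash
python3 -m handwheel '[{"travel":[0,0.01,0.147],"dr":[-0.005,0.007,0.025]},{"travel":[0,0.01,0.147],"dr":[-0.005,0.007,0.025]},{"travel":[0,0.01,0.147],"dr":[-0.005,0.007,0.025]},{"travel":[0,0.01,0.147],"dr":[-0.005,0.007,0.025]},{"travel":[0,0.01,0.147],"dr":[-0.005,0.007,0.025]},{"travel":[0,0.01,0.147],"dr":[-0.005,0.007,0.025]},{"travel":[0,0,0],"dr":[0,0,0]},{"travel":[0,0,0],"dr":[0,0,0]}]'
python3 - <<'E'
from h import *
plan((.557,.445,.006),.04,-.26,3)
E
```

```text
time_s: 4.27
eef_pos: [0.5541, 0.4557, 0.0394]
eef_rot: [0.092, 0.683, 0.719, -0.092]
wrist_force: [-0.5, 0.7, 0.7]
opening: 0.6
t 4.27 pos [0.5541 0.4557 0.0394] F [-0.5  0.7  0.7] op 0.6
total [-0.012  0.017  0.233] per row [-0.0042  0.0058  0.0778] dr total [-0.007  0.001  0.023] per row [-0.0025  0.0004  0.0077] zt [ 0.01 -0.26 -0.97]
```

```bash
python3 -m handwheel '[{"travel":[0,0.01,0.09],"dr":[0,0,0.01]},{"travel":[0,0.007,0.08],"dr":[0,0,0.01]},{"travel":[0,0,0.04],"dr":[0,0,0]},{"travel":[0,0,0],"dr":[0,0,0]}]'
python3 - <<'E'
from h import *
b=snap('side','s1')
cv2.imwrite('pics/s1c.png',cv2.resize(b[230:384,130:330,::-1],None,fx=3.8,fy=3.8,interpolation=cv2.INTER_CUBIC))
plan((.556,.40,.005),.04,-.26,10)
E
```

```text
time_s: 4.6
eef_pos: [0.5582, 0.4489, 0.0092]
eef_rot: [0.093, 0.687, 0.716, -0.09]
wrist_force: [0.0, 0.7, -0.2]
opening: 0.597
t 4.65 pos [0.5584 0.4492 0.0098] F [ 0.6 -0.6  0.4] op 0.6
total [-0.308 -0.029  0.115] per row [-0.0308 -0.0029  0.0115] dr total [-0.001 -0.003  0.002] per row [-0.0001 -0.0003  0.0002] zt [ 0.01 -0.26 -0.97]
```

View pics/s1c.png

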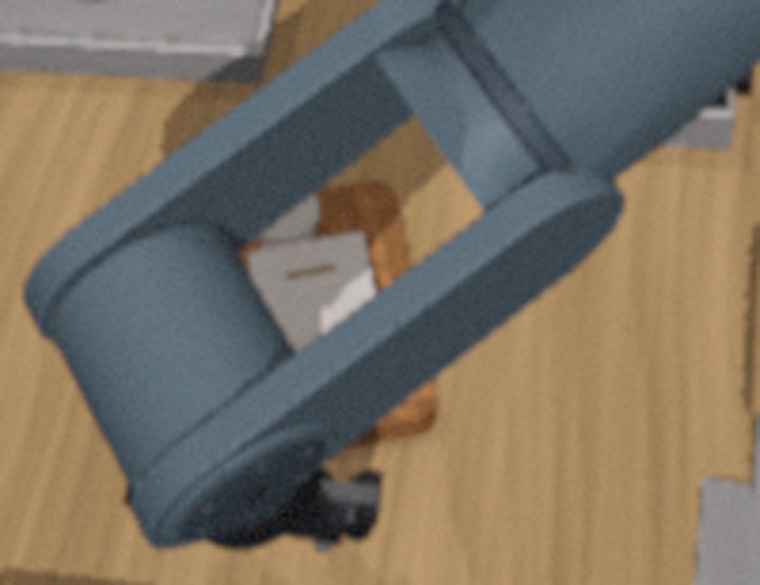

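```bash
python3 -m handwheel '[{"travel":[0,-0.005,0.03],"dr":[0,0,0]},{"travel":[0,-0.005,0.02],"dr":[0,0,0]},{"travel":[-0.05,0,0.013],"dr":[0,0,0]},{"travel":[-0.05,0,0.013],"dr":[0,0,0]},{"travel":[-0.05,0,0.013],"dr":[0,0,0]},{"travel":[-0.05,0,0.013],"dr":[0,0,0]},{"travel":[-0.05,0,0.013],"dr":[0,0,0]},{"travel":[-0.05,0,0.013],"dr":[0,0,0]}]'
python3 - <<'E'
from h import *
plan((.56,.375,.002),.04,-.26,5)
E
```

```text
time_s: 5.32
eef_pos: [0.5606, 0.3997, 0.0055]
eef_rot: [0.093, 0.686, 0.716, -0.086]
wrist_force: [0.1, 2.6, -1.8]
opening: 0.601
t 5.32 pos [0.5606 0.3997 0.0055] F [ 0.1  2.6 -1.8] op 0.6
total [-0.153 -0.011  0.064] per row [-0.0306 -0.0022  0.0128] dr total [ 0.011 -0.012  0.004] per row [ 0.0023 -0.0024  0.0009] zt [ 0.01 -0.26 -0.97]
```

Contact made: reaction force is 2.6 N. Continuing the push.

```bash
python3 -m handwheel '[{"travel":[-0.03,-0.002,0.013],"dr":[0,-0.003,0]},{"travel":[-0.03,-0.002,0.013],"dr":[0,-0.003,0]},{"travel":[-0.03,-0.002,0.013],"dr":[0,-0.003,0]},{"travel":[-0.03,-0.002,0.013],"dr":[0,-0.003,0]},{"travel":[-0.03,-0.002,0.013],"dr":[0,0,0]},{"travel":[0,0,0],"dr":[0,0,0]}]'
python3 - <<'E'
from h import *
b=snap('top','t1')
cv2.imwrite('pics/t1c.png',cv2.resize(b[130:250,110:300,::-1],None,fx=4,fy=4,interpolation=cv2.INTER_CUBIC))
plan((.56,.365,.002),.04,-.26,5)
E
```

```text
time_s: 5.82
eef_pos: [0.5635, 0.3742, 0.0049]
eef_rot: [0.096, 0.686, 0.716, -0.083]
wrist_force: [1.5, 1.8, 0.3]
opening: 0.599
t 5.87 pos [0.5634 0.3744 0.0048] F [1.  1.6 0. ] op 0.6
total [-0.055 -0.025  0.033] per row [-0.011  -0.0051  0.0067] dr total [ 0.026 -0.01   0.   ] per row [ 0.0052 -0.002   0.0001] zt [ 0.01 -0.26 -0.97]
```

View pics/t1c.png

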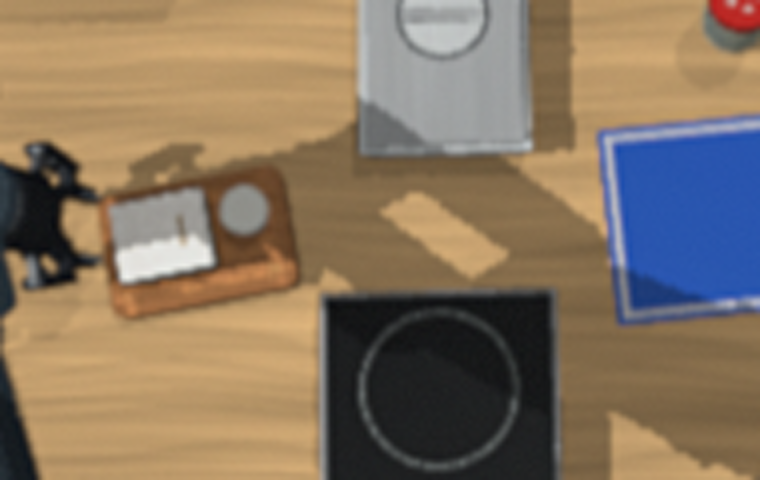

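The board is now at about (195,240) in the crop, with roughly 0.15 rad of turn left; carton and pot are upright and in place. I'll write an automatic board fit and check it against the hand measurement.

```bash
cat >> h.py <<'E'
from scipy.optimize import minimize
def outline(p,d,z):
    a,b,r=.06,.09,.014; th=np.linspace(0,2*np.pi,160,endpoint=False); P=[]
    for s in th:   # rounded rectangle, offset outward by d
        pass
    pts=[]
    for cx,cy,t0 in((1,1,0),(-1,1,90),(-1,-1,180),(1,-1,270)):
        for t in np.radians(np.linspace(t0,t0+90,7)): pts.append([cx*(a-r)+(r+d)*np.cos(t),cy*(b-r)+(r+d)*np.sin(t)])
    pts=np.array(pts+pts[:1]); L=np.r_[0,np.cumsum(np.linalg.norm(np.diff(pts,axis=0),axis=1))]
    s=np.linspace(0,L[-1],200,endpoint=False); q=np.c_[np.interp(s,L,pts[:,0]),np.interp(s,L,pts[:,1])]
    c,sn=np.cos(p[2]),np.sin(p[2]); q=q@np.array([[c,sn],[-sn,c]])+p[:2]
    return np.c_[q,np.full(len(q),z)]
def fit(im,p0,n='top'):
    f=im.astype(np.float32); s=f.sum(2)+30; C=np.dstack([f[:,:,0]/s,f[:,:,2]/s]).astype(np.float32)*300
    C=cv2.GaussianBlur(C,(0,0),.7)
    def samp(p,d,z):
        uv=np.array([w2px(n,X) for X in outline(p,d,z)],np.float32)
        return cv2.remap(C,uv[:,0].copy(),uv[:,1].copy(),cv2.INTER_LINEAR)[0] if False else cv2.remap(C,uv[:,:1].copy(),uv[:,1:].copy(),cv2.INTER_LINEAR)[:,0]
    def cost(p):
        g=np.linalg.norm(samp(p,-.003,.015)-samp(p,.004,.008),axis=1)
        return -np.minimum(g,np.percentile(g,70)).mean()
    best=None
    for dx in(-.004,.004):
        for a in(-.04,.04):
            x0=np.array(p0)+[dx,0,a]
            r=minimize(cost,x0,method='Nelder-Mead',options=dict(initial_simplex=[x0,x0+[.006,0,0],x0+[0,.008,0],x0+[0,0,.06]],xatol=1e-4,fatol=1e-3))
            if best is None or r.fun<best.fun: best=r
    return best.x,best.fun
E
python3 - <<'E'
from h import *
np.set_printoptions(precision=4,suppress=True)
a=cv2.imread('pics/t0.png')[:,:,::-1];print('t0',fit(a,(.5587,.30,.295)))
a=cv2.imread('pics/t1.png')[:,:,::-1];print('t1',fit(a,(.565,.275,.15)))
T=lambda X,Y:(110+X/4-.5,130+Y/4-.5)
for l,pts,z in(('+x',[T(115,193),T(265,168)],.02),('-x',[T(130,318),T(285,288)],0),('+y',[T(104,215),T(118,297)],.02),('-y',[T(285,180),T(298,270)],0)):print(l,*[px2w('top',p,z)[:2] for p in pts])
E
```

```text
Traceback (most recent call last):
  File "h.py", line 49, in fit
    r=minimize(cost,x0,method='Nelder-Mead',options=dict(initial_simplex=[x0,x0+[.006,0,0],x0+[0,.008,0],x0+[0,0,.06]],xatol=1e-4,fatol=1e-3))
  File "h.py", line 43, in cost
    g=np.linalg.norm(samp(p,-.003,.015)-samp(p,.004,.008),axis=1)
                                        ~~~~^^^^^^^^^^^^^
  File "h.py", line 40, in samp
    uv=np.array([w2px(n,X) for X in outline(p,d,z)],np.float32)
                 ~~~~^^^^^
  File "h.py", line 13, in w2px
    c=viewer.get_calibration(n);K=np.array(c["camera_matrix"]);p=np.array(c["R"])@X+np.array(c["t"])
ValueError: time passes only in moves, steps and waits
```

```bash
python3 - <<'E'
s=open('h.py').read()
s=s.replace('viewer.get_calibration(n)','cal(n)').replace('from bench import ctrl, viewer','from bench import ctrl, viewer\nfrom functools import lru_cache\n@lru_cache\ndef cal(n): return viewer.get_calibration(n)')
s=s.replace('''    for s in th:   # rounded rectangle, offset outward by d
        pass
''','').replace(' th=np.linspace(0,2*np.pi,160,endpoint=False); P=[]','')
s=s.replace("cv2.remap(C,uv[:,0].copy(),uv[:,1].copy(),cv2.INTER_LINEAR)[0] if False else ","")
open('h.py','w').write(s)
E
cat > m.py <<'E'
from h import *
np.set_printoptions(precision=4,suppress=True)
a=cv2.imread('pics/t0.png')[:,:,::-1];print('t0',fit(a,(.5587,.30,.295)))
a=cv2.imread('pics/t1.png')[:,:,::-1];print('t1',fit(a,(.565,.275,.15)))
T=lambda X,Y:(110+X/4-.5,130+Y/4-.5)
for l,pts,z in(('+x',[T(115,193),T(265,168)],.02),('-x',[T(130,318),T(285,288)],0),('+y',[T(104,215),T(118,297)],.02),('-y',[T(285,180),T(298,270)],0)):print(l,*[px2w('top',p,z)[:2] for p in pts])
E
python3 m.py
```

```text
t0 (array([0.557 , 0.3026, 0.336 ]), np.float64(-10.778242111206055))
t1 (array([0.5503, 0.2712, 0.2438]), np.float64(-9.918878555297852))
+x [0.5973 0.3518] [0.6236 0.2084]
-x [0.48  0.336] [0.5116 0.1879]
+y [0.5759 0.3612] [0.4977 0.3431]
-y [0.6161 0.1923] [0.5291 0.1761]
```

The automatic fit isn't reliable on yaw, so I'll use hand-read edges: centre (0.554, 0.268), yaw about 0.20. That is 10 mm short in x. Pushing the −x edge near the rear toward +x fixes both the turn and the offset.

```bash
python3 -m handwheel '[{"travel":[0.1,0,-0.027],"dr":[0.005,0,0]},{"travel":[0.1,0,-0.027],"dr":[0.005,0,0]},{"travel":[0,-0.25,0],"dr":[0.005,0,0]},{"travel":[0,-0.25,0],"dr":[0.005,0,0]},{"travel":[0,-0.25,0],"dr":[0.005,0,0]},{"travel":[0,-0.2,0],"dr":[0,0,0]},{"travel":[0,0,0],"dr":[0,0,0]}]'
python3 - <<'E'
from h import *
plan((.425,.305,.005),.04,-.26,5)
E
```

```text
time_s: 6.45
eef_pos: [0.4127, 0.3928, -0.0011]
eef_rot: [0.092, 0.689, 0.713, -0.098]
wrist_force: [-2.5, 0.7, 6.2]
opening: 0.601
t 6.45 pos [ 0.4127  0.3928 -0.0011] F [-2.5  0.7  6.2] op 0.6
total [-0.577  0.062  0.116] per row [-0.1155  0.0125  0.0233] dr total [-0.025  0.018 -0.008] per row [-0.005   0.0036 -0.0016] zt [ 0.01 -0.26 -0.97]
```

```bash
python3 -m handwheel '[{"travel":[0,0,-0.05],"dr":[0,0,0]},{"travel":[-0.13,0.01,0.035],"dr":[-0.005,0.003,0]},{"travel":[-0.13,0.01,0.035],"dr":[-0.005,0.003,0]},{"travel":[-0.13,0.01,0.035],"dr":[-0.005,0.003,0]},{"travel":[-0.13,0.01,0.035],"dr":[-0.005,0.003,0]},{"travel":[-0.05,0.01,0.013],"dr":[0,0,0]},{"travel":[0,0,0],"dr":[0,0,0]}]'
python3 - <<'E'
from h import *
plan((.465,.305,.006),.04,-.26,8)
E
```

```text
time_s: 7.03
eef_pos: [0.4214, 0.3019, 0.0078]
eef_rot: [0.095, 0.686, 0.714, -0.096]
wrist_force: [0.4, 0.0, 0.8]
opening: 0.596
t 7.03 pos [0.4214 0.3019 0.0078] F [0.4 0.  0.8] op 0.6
total [0.011 0.291 0.007] per row [0.0014 0.0364 0.0009] dr total [-0.013  0.021  0.002] per row [-0.0017  0.0026  0.0002] zt [ 0.01 -0.26 -0.97]
```

```bash
python3 -m handwheel '[{"travel":[0.001,0.036,0.001],"dr":[-0.002,0.002,0]},{"travel":[0.001,0.036,0.001],"dr":[-0.002,0.002,0]},{"travel":[0.001,0.036,0.001],"dr":[-0.002,0.002,0]},{"travel":[0.001,0.036,0.001],"dr":[-0.002,0.002,0]},{"travel":[0.001,0.036,0.001],"dr":[-0.002,0.002,0]}]'
python3 -m handwheel '[{"travel":[0.001,0.036,0.001],"dr":[0,0.002,0]},{"travel":[0.001,0.036,0.001],"dr":[0,0.002,0]},{"travel":[0.001,0.036,0.001],"dr":[0,0,0]},{"travel":[0,0,0],"dr":[0,0,0]}]'
python3 - <<'E'
from h import *
b=snap('top','t2')
cv2.imwrite('pics/t2c.png',cv2.resize(b[130:250,110:300,::-1],None,fx=4,fy=4,interpolation=cv2.INTER_CUBIC))
E
```

```text
time_s: 7.45
eef_pos: [0.4505, 0.3061, 0.0067]
eef_rot: [0.094, 0.687, 0.715, -0.093]
wrist_force: [-5.0, 1.0, 2.6]
opening: 0.599
time_s: 7.78
eef_pos: [0.4667, 0.3093, 0.0058]
eef_rot: [0.092, 0.686, 0.716, -0.093]
wrist_force: [-0.5, -0.2, -0.4]
opening: 0.599
```

View pics/t2c.png

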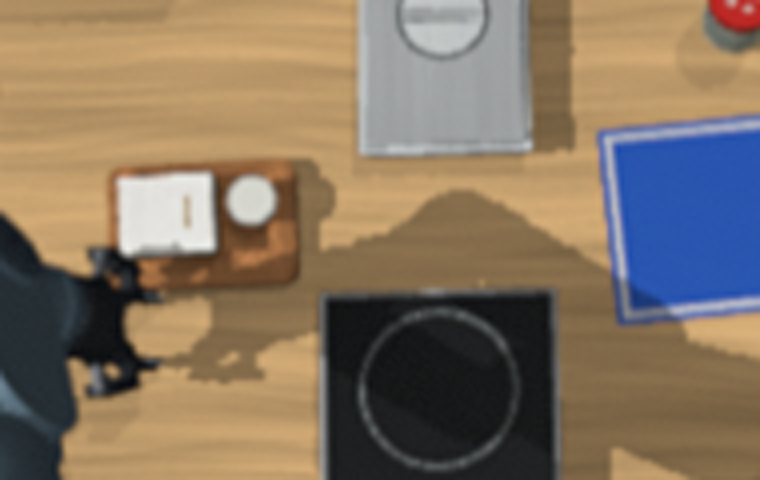

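```bash
cat > edges.py <<'E'
import sys
from h import *
np.set_printoptions(precision=4,suppress=True)
def line(im,a,b,z,w=4,vert=False):
    """subpixel edge near line a-b (orig px); returns robust line in world as x=c+k*y (or y=c+k*x)"""
    g=im.astype(np.float32); ch=cv2.GaussianBlur(g[:,:,0]-1.0*g[:,:,2] if MODE=='c' else g.sum(2)/3,(0,0),.8)
    P=[]
    for s in np.linspace(0,1,40):
        u,v=np.array(a)*(1-s)+np.array(b)*s; o=np.arange(-w,w+.01,.1)
        U=np.full_like(o,u)+(o if vert else 0);V=np.full_like(o,v)+(0 if vert else o)
        d=np.abs(np.gradient(cv2.remap(ch,U.astype(np.float32)[None],V.astype(np.float32)[None],cv2.INTER_CUBIC)[0]))
        k=o[d.argmax()]; P.append(px2w('top',(u+(k if vert else 0),v+(0 if vert else k)),z)[:2])
    P=np.array(P); t,y=(P[:,1],P[:,0]) if not vert else (P[:,0],P[:,1])
    m=np.ones(len(t),bool)
    for _ in range(6):
        k,c=np.polyfit(t[m],y[m],1); e=np.abs(y-c-k*t); m=e<max(2*np.median(e[m]),.001)
    return c,k,m.sum()
E
cat > m2.py <<'E'
import edges; from edges import *
T=lambda X,Y:(110+X/4-.5,130+Y/4-.5)
im=cv2.imread('pics/t2.png')[:,:,::-1]
for mode in 'ci':
    edges.MODE=mode
    for l,a,b,z,v,y in(('+x',T(125,168),T(280,159),.02,0,.26),('-x',T(180,288),T(280,285),.0,0,.26),('-y',T(298,175),T(298,272),0,1,.56),('+y',T(109,180),T(111,235),.02,1,.56),('warm',T(330,297),T(545,291),.049,0,.037),('pan',T(368,155),T(522,150),.038,0,.037)):
        c,k,n=line(im,a,b,z,4,bool(v)); print(mode,l,'k',round(k,3),'at',round(c+k*y,4),n)
E
python3 m2.py
```

```text
c +x k -0.013 at 0.6171 22
c -x k -0.245 at 0.5115 40
c -y k 0.167 at 0.1827 40
c +y k 0.064 at 0.3466 38
c warm k -0.02 at 0.5063 33
c pan k -0.055 at 0.6346 31
i +x k -0.076 at 0.6183 22
i -x k -0.129 at 0.5032 18
i -y k 0.082 at 0.1752 19
i +y k 0.066 at 0.3465 40
i warm k -0.043 at 0.5009 26
i pan k -0.04 at 0.6374 25
```

```bash
python3 -m handwheel '[{"travel":[0,-0.06,0],"dr":[0,0,0]},{"travel":[-0.1,0,0.025],"dr":[0,0,0]},{"travel":[-0.09,0,0.024],"dr":[0,0,0]},{"travel":[0,0,0],"dr":[0,0,0]}]'
python3 - <<'E'
from h import *
plan((.475,.281,.006),.04,-.26,6)
E
```

```text
time_s: 8.17
eef_pos: [0.4578, 0.2782, 0.0056]
eef_rot: [0.093, 0.685, 0.717, -0.093]
wrist_force: [-0.5, -0.6, 0.7]
opening: 0.6
t 8.17 pos [0.4578 0.2782 0.0056] F [-0.5 -0.6  0.7] op 0.6
total [ 0.012  0.115 -0.007] per row [ 0.002   0.0192 -0.0012] dr total [-0.009  0.006  0.011] per row [-0.0016  0.0009  0.0018] zt [ 0.01 -0.26 -0.97]
```

```bash
python3 -m handwheel '[{"travel":[0.002,0.02,0],"dr":[0,0,0]},{"travel":[0.002,0.02,0],"dr":[0,0,0]},{"travel":[0.002,0.02,0],"dr":[0,0,0]},{"travel":[0.002,0.02,0],"dr":[0,0,0]},{"travel":[0.002,0.02,0],"dr":[0,0,0]},{"travel":[0,0.012,0],"dr":[0,0,0]},{"travel":[0,0,0],"dr":[0,0,0]}]'
python3 -m handwheel '[{"travel":[0,-0.1,0],"dr":[0,0,0]},{"travel":[0,-0.2,0],"dr":[0,0,0]},{"travel":[0,-0.2,0],"dr":[0,0,0]},{"travel":[0.2,0,-0.055],"dr":[0,0,0]},{"travel":[0.25,0,-0.067],"dr":[0,0,0]},{"travel":[0.2,0,-0.055],"dr":[0,0,0]},{"travel":[0,0,0],"dr":[0,0,0]}]'
python3 - <<'E'
from h import *
b=snap('top','t3')
cv2.imwrite('pics/t3c.png',cv2.resize(b[130:250,120:250,::-1],None,fx=6,fy=5,interpolation=cv2.INTER_CUBIC))
plan((.56,.39,.004),.04,-.26,4)
E
```

```text
time_s: 8.75
eef_pos: [0.4736, 0.2795, 0.0054]
eef_rot: [0.091, 0.686, 0.716, -0.095]
wrist_force: [-1.2, -0.0, 1.6]
opening: 0.598
time_s: 9.33
eef_pos: [0.3902, 0.378, 0.0038]
eef_rot: [0.091, 0.687, 0.714, -0.097]
wrist_force: [-0.3, -0.3, 1.1]
opening: 0.601
t 9.38 pos [0.3899 0.3759 0.0034] F [-0.  -0.   0.2] op 0.6
total [ 0.044  1.137 -0.034] per row [ 0.011   0.2842 -0.0086] dr total [-0.03   0.016  0.003] per row [-0.0074  0.0041  0.0007] zt [ 0.01 -0.26 -0.97]
```

View pics/t3c.png

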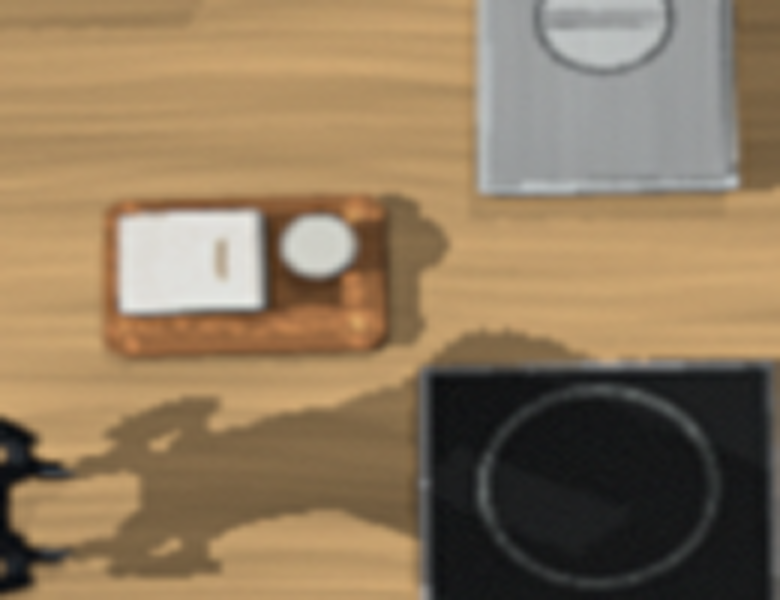

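```bash
cat > m3.py <<'E'
import edges; from edges import *
T=lambda X,Y:(120+X/6-.5,130+Y/5-.5)
im=cv2.imread('pics/t3.png')[:,:,::-1]
for mode in 'ci':
    edges.MODE=mode
    for l,a,b,z,v,y in(('+x',T(130,202),T(370,197),.02,0,.26),('-x',T(135,356),T(370,350),.0,0,.26),('-y',T(386,212),T(386,335),0,1,.56),('+y',T(105,215),T(106,335),.02,1,.56),('warm',T(435,365),T(760,360),.049,0,.037),('pan',T(490,193),T(730,190),.038,0,.037)):
        c,k,n=line(im,a,b,z,2.5,bool(v)); print(mode,l,'k',round(k,3),'at',round(c+k*y,4),n)
for a,b,z in ((T(120,203),T(370,196),.02),(T(125,356),T(370,350),0),(T(386,212),T(386,335),0),(T(105,215),T(106,335),.02)): print(px2w('top',a,z)[:2],px2w('top',b,z)[:2])
E
python3 m3.py
```

```text
c +x k -0.026 at 0.6234 35
c -x k -0.056 at 0.5181 31
c -y k 0.078 at 0.1798 34
c +y k 0.056 at 0.3467 34
c warm k -0.046 at 0.5077 22
c pan k -0.051 at 0.6339 25
i +x k -0.147 at 0.6287 32
i -x k -0.054 at 0.5103 27
i -y k -0.057 at 0.1793 23
i +y k 0.062 at 0.3464 33
i warm k -0.043 at 0.5006 24
i pan k -0.048 at 0.6375 30
[0.6271 0.3487] [0.6348 0.1882]
[0.5118 0.3442] [0.5193 0.1866]
[0.6265 0.1808] [0.531  0.1768]
[0.6176 0.3579] [0.5252 0.3517]
```

```bash
cat >> h.py <<'E'
def board(im,p0):
    """edges by half-height of the red/green ratio, cut across the board outline; top edge z .02 / bottom 0 by visible side"""
    f=cv2.GaussianBlur(im.astype(np.float32),(0,0),.6); q=f[:,:,0]/(f[:,:,1]+1)
    p=np.array(p0,float); o=np.arange(-.012,.0121,.0005)
    for it in range(4):
        c,s=np.cos(p[2]),np.sin(p[2]); n=np.array([c,s]); m=np.array([-s,c]); res={}
        for nm,e,t,h,L,z in(('+x',n,m,.06,.07,.018),('-x',-n,m,.06,.07,.002),('+y',m,n,.09,.04,.018),('-y',-m,n,.09,.04,.002)):
            A=[]
            for a in np.linspace(-L,L,36):
                X=np.array([[*(p[:2]+e*(h+d)+t*a),z] for d in o]); uv=np.array([w2px('top',x) for x in X],np.float32)
                r=cv2.remap(q,uv[:,:1].copy(),uv[:,1:].copy(),cv2.INTER_LINEAR)[:,0]
                k=np.where((r[:-1]>1.48)&(r[1:]<=1.48))[0]
                if len(k): A.append((a,o[k[-1]]))
            A=np.array(A)
            if len(A)>8:
                mk=np.ones(len(A),bool)
                for _ in range(5):
                    k,b=np.polyfit(A[mk,0],A[mk,1],1); er=abs(A[:,1]-b-k*A[:,0]); mk=er<max(.001,2*np.median(er))
                res[nm]=(b,k,int(mk.sum()))
        sh=lambda a,b:((res[a][0]-res[b][0])/2 if a in res and b in res else (res[a][0] if a in res else -res[b][0]))
        dy=np.mean([(-res['+x'][1]) if '+x' in res else np.nan,(res['-x'][1]) if '-x' in res else np.nan])
        p[:2]+=n*sh('+x','-x')+m*sh('+y','-y'); p[2]+=dy
    return p,res
E
python3 - <<'E'
from h import *
np.set_printoptions(precision=4,suppress=True)
for f,p in(('t0',(.5587,.3,.295)),('t1',(.554,.268,.2)),('t2',(.559,.261,.07)),('t3',(.57,.262,.05))):
    im=cv2.imread(f'pics/{f}.png')[:,:,::-1]; p,r=board(im,p); print(f,p,{k:np.round(v,4) for k,v in r.items()})
E
```

```text
Traceback (most recent call last):
  File "h.py", line 74, in board
    p[:2]+=n*sh('+x','-x')+m*sh('+y','-y'); p[2]+=dy
             ~~^^^^^^^^^^^
  File "h.py", line 72, in <lambda>
    sh=lambda a,b:((res[a][0]-res[b][0])/2 if a in res and b in res else (res[a][0] if a in res else -res[b][0]))
                                                                                                      ~~~^^^
KeyError: '-x'
```

Run:
```python
from h import *
np.set_printoptions(precision=2,suppress=True,linewidth=200)
im=cv2.imread('pics/t3.png')[:,:,::-1].astype(float); q=im[:,:,0]/(im[:,:,1]+1)
print('col160 v165..208');print(q[165:208,160]);print('col175');print(q[165:208,175])
print('row 197 u132..192');print(q[197,132:192])
```

```text
col160 v165..208
[1.22 1.22 1.22 1.23 1.31 1.46 1.25 1.04 1.   1.   1.   1.   1.   1.   1.   1.   1.   1.   1.   1.   1.   1.   1.   1.   1.   0.98 0.99 1.16 1.49 1.49 1.45 1.45 1.46 1.47 1.48 1.4  1.25 1.21 1.22
 1.22 1.22 1.23 1.22]
col175
[1.22 1.23 1.23 1.26 1.39 1.47 1.5  1.33 1.06 0.99 0.99 0.99 0.99 0.99 1.   0.99 0.99 0.99 0.98 1.01 1.16 1.45 1.48 1.46 1.46 1.46 1.49 1.48 1.46 1.46 1.46 1.47 1.46 1.47 1.47 1.34 1.23 1.22 1.23
 1.22 1.23 1.22 1.23]
row 197 u132..192
[1.22 1.22 1.22 1.22 1.25 1.36 1.48 1.47 1.47 1.46 1.47 1.48 1.47 1.46 1.45 1.47 1.47 1.47 1.47 1.47 1.47 1.45 1.47 1.46 1.47 1.44 1.45 1.44 1.46 1.46 1.46 1.47 1.45 1.45 1.45 1.45 1.47 1.47 1.46
 1.47 1.47 1.45 1.47 1.46 1.46 1.47 1.46 1.48 1.48 1.47 1.47 1.47 1.34 1.22 1.22 1.21 1.22 1.21 1.21 1.22]
```

Clean separation: the counter reads 1.22 and the board 1.47, so the threshold should be 1.345.

```bash
sed -i 's/1\.48/1.345/g; s/(0,0),\.6); q=/(0,0),.4); q=/' h.py
python3 - <<'E'
from h import *
np.set_printoptions(precision=4,suppress=True)
for f,p in(('t0',(.5587,.3,.295)),('t1',(.554,.268,.2)),('t2',(.559,.261,.07)),('t3',(.57,.262,.05))):
    im=cv2.imread(f'pics/{f}.png')[:,:,::-1]; p,r=board(im,p); print(f,p,{k:np.round(v,4) for k,v in r.items()})
E
```

```text
t0 [0.5584 0.3024 0.3125] {'+x': array([-0.0012,  0.0002, 31.    ]), '-x': array([-0.0013, -0.0005, 36.    ]), '+y': array([-0.0013,  0.0031, 36.    ]), '-y': array([-0.0013, -0.0308, 33.    ])}
t1 [0.5525 0.2708 0.2101] {'+x': array([-0.0017,  0.0015, 35.    ]), '-x': array([-0.0017,  0.0002, 36.    ]), '+y': array([-0.0016,  0.0028, 36.    ]), '-y': array([-0.0016, -0.0075, 36.    ])}
t2 [0.5691 0.2673 0.0646] {'+x': array([-0.0015, -0.0005, 36.    ]), '-x': array([-0.0015, -0.0017, 32.    ]), '+y': array([-0.0014,  0.0133, 26.    ]), '-y': array([-0.0012, -0.0198, 35.    ])}
t3 [0.5733 0.267  0.0475] {'+x': array([-0.0014,  0.0028, 36.    ]), '-x': array([-0.0014,  0.0019, 36.    ]), '+y': array([-0.0011,  0.0026, 36.    ]), '-y': array([-0.0011, -0.0348, 36.    ])}
```

Run:
```python
from h import *
for f in('t0','t3'):
    f_=cv2.GaussianBlur(cv2.imread(f'pics/{f}.png')[:,:,::-1].astype(np.float32),(0,0),.4); q=f_[:,:,0]/(f_[:,:,1]+1)
    for nm,us,vr,z,sgn in(('warmer',range(194,246),(195,208),.049,1),('pan',range(203,240),(160,178),0.,-1),('panFl',range(203,240),(160,178),.036,-1)):
        P=[]
        for u in us:
            col=q[vr[0]:vr[1],u]-1.11
            k=np.where(np.sign(col[:-1])!=np.sign(col[1:]))[0]
            if len(k)==0: continue
            k=k[0] if sgn>0 else k[0]
            P.append(px2w('top',(u,vr[0]+k+col[k]/(col[k]-col[k+1])),z)[:2])
        P=np.array(P); k,b=np.polyfit(P[:,1],P[:,0],1); e=abs(P[:,0]-b-k*P[:,1]); m=e<.002; k,b=np.polyfit(P[m,1],P[m,0],1)
        print(f,nm,len(P),m.sum(),'k',round(k,4),'x(y=.037)',round(b+k*.037,4),'y range',P[:,1].min().round(3),P[:,1].max().round(3))
```

```text
t0 warmer 52 52 k -0.0447 x(y=.037) 0.5061 y range -0.057 0.13
t0 pan 37 37 k -0.0431 x(y=.037) 0.6423 y range -0.031 0.107
t0 panFl 37 37 k -0.0431 x(y=.037) 0.6347 y range -0.032 0.103
t3 warmer 52 52 k -0.0402 x(y=.037) 0.5064 y range -0.057 0.13
t3 pan 37 37 k -0.0433 x(y=.037) 0.6423 y range -0.031 0.107
t3 panFl 37 37 k -0.0433 x(y=.037) 0.6347 y range -0.032 0.103
```

Board is at (0.5733, 0.267), yaw 0.0475, and the fit now agrees on all four edges. The gap line at y=0.267 is x≈0.5636 with yaw 0.043, so the board is about 10 mm too far in +x. I'll turn the tool 90° and push the +x side flat with both fingers.

```bash
python3 -m handwheel '[{"travel":[0,0,-0.2],"dr":[0,0,0]},{"travel":[0,0,-0.25],"dr":[0,0,0]},{"travel":[0,0,-0.25],"dr":[0,0,0]},{"travel":[0,0,-0.2],"dr":[0,0,0]},{"travel":[0,0,0],"dr":[0,0,0]}]'
python3 - <<'E'
from h import *
plan((.69,.39,.13),.043-np.pi/2,-.26,13)
E
```

```text
time_s: 9.8
eef_pos: [0.3897, 0.409, 0.1343]
eef_rot: [0.091, 0.686, 0.715, -0.103]
wrist_force: [1.5, -0.1, 1.2]
opening: 0.599
t 9.8 pos [0.3897 0.409  0.1343] F [ 1.5 -0.1  1.2] op 0.6
total [-0.199  1.996  0.04 ] per row [-0.0153  0.1535  0.0031] dr total [0.759 0.057 2.893] per row [0.0584 0.0044 0.2225] zt [-0.26 -0.01 -0.97]
```

```bash
python3 -m handwheel '[{"travel":[-0.022,0.22,0.004],"dr":[0,0,0]},{"travel":[-0.022,0.22,0.004],"dr":[0,0,0]},{"travel":[-0.022,0.22,0.004],"dr":[0,0,0]},{"travel":[-0.022,0.22,0.004],"dr":[0,0,0]},{"travel":[-0.022,0.22,0.004],"dr":[0,0,0]},{"travel":[-0.022,0.22,0.004],"dr":[0,0,0]},{"travel":[-0.022,0.22,0.004],"dr":[0,0,0]},{"travel":[-0.022,0.22,0.004],"dr":[0,0,0]}]'
python3 -m handwheel '[{"travel":[0,0,0],"dr":[0.058,0.004,0.222]},{"travel":[0,0,0],"dr":[0.058,0.004,0.222]},{"travel":[0,0,0],"dr":[0.058,0.004,0.222]},{"travel":[0,0,0],"dr":[0.058,0.004,0.222]},{"travel":[0,0,0],"dr":[0.058,0.004,0.222]},{"travel":[0,0,0],"dr":[0.058,0.004,0.222]},{"travel":[0,0,0],"dr":[0.058,0.004,0.222]},{"travel":[0,0,0],"dr":[0.058,0.004,0.222]},{"travel":[0,0,0],"dr":[0.058,0.004,0.222]},{"travel":[0,0,0],"dr":[0.058,0.004,0.222]},{"travel":[0,0,0],"dr":[0.058,0.004,0.222]},{"travel":[0,0,0],"dr":[0.058,0.004,0.222]},{"travel":[0,0,0],"dr":[0.058,0.004,0.222]},{"travel":[0,0,0],"dr":[0,0,0]}]'
python3 - <<'E'
from h import *
plan((.68,.27,.09),.043-np.pi/2,-.26,4)
E
```

```text
time_s: 10.47
eef_pos: [0.6624, 0.387, 0.1313]
eef_rot: [0.092, 0.684, 0.716, -0.103]
wrist_force: [-0.0, 0.8, 1.1]
opening: 0.597
time_s: 11.63
eef_pos: [0.6743, 0.3609, 0.112]
eef_rot: [0.009, 0.991, -0.01, -0.135]
wrist_force: [0.9, -0.6, -0.5]
opening: 0.599
t 11.63 pos [0.6743 0.3609 0.112 ] F [ 0.9 -0.6 -0.5] op 0.6
total [0.09  0.602 0.14 ] per row [0.0225 0.1505 0.035 ] dr total [ 0.006  0.022 -0.123] per row [ 0.0016  0.0054 -0.0308] zt [-0.26 -0.01 -0.97]
```

```bash
python3 -m handwheel '[{"travel":[0.03,0.15,0.03],"dr":[0,0.005,-0.031]},{"travel":[0.03,0.15,0.03],"dr":[0,0.005,-0.031]},{"travel":[0.03,0.15,0.03],"dr":[0,0.005,-0.031]},{"travel":[0.02,0.15,0.03],"dr":[0,0.005,-0.031]},{"travel":[0,0,0],"dr":[0,0,0]}]'
python3 - <<'E'
from h import *
plan((.672,.268,.006),.043-np.pi/2,-.26,4)
E
```

```text
time_s: 12.05
eef_pos: [0.6862, 0.264, 0.0874]
eef_rot: [0.006, 0.991, 0.033, -0.131]
wrist_force: [-0.5, -0.3, -0.3]
opening: 0.601
t 12.05 pos [0.6862 0.264  0.0874] F [-0.5 -0.3 -0.3] op 0.6
total [ 0.051 -0.035  0.548] per row [ 0.0128 -0.0087  0.137 ] dr total [0.018 0.005 0.042] per row [0.0045 0.0013 0.0104] zt [-0.26 -0.01 -0.97]
```

```bash
python3 -m handwheel '[{"travel":[0.013,-0.009,0.14],"dr":[0.004,0,0.01]},{"travel":[0.013,-0.009,0.14],"dr":[0.004,0,0.01]},{"travel":[0.013,-0.009,0.14],"dr":[0.004,0,0.01]},{"travel":[0.013,-0.009,0.11],"dr":[0.004,0,0.01]},{"travel":[0,0,0],"dr":[0,0,0]}]'
python3 - <<'E'
from h import *
plan((.6336,.268,.005),.043-np.pi/2,-.26,8)
E
```

```text
time_s: 12.47
eef_pos: [0.6744, 0.2644, 0.0061]
eef_rot: [0.004, 0.991, 0.027, -0.13]
wrist_force: [-0.9, -0.6, -1.2]
opening: 0.598
t 12.47 pos [0.6744 0.2644 0.0061] F [-0.9 -0.6 -1.2] op 0.6
total [-0.259 -0.039  0.077] per row [-0.0324 -0.0048  0.0096] dr total [0.007 0.001 0.021] per row [0.0008 0.0001 0.0027] zt [-0.26 -0.01 -0.97]
```

```bash
python3 -m handwheel '[{"travel":[-0.032,-0.005,0.009],"dr":[0,0,0.003]},{"travel":[-0.032,-0.005,0.009],"dr":[0,0,0.003]},{"travel":[-0.032,-0.005,0.009],"dr":[0,0,0.003]},{"travel":[-0.032,-0.005,0.009],"dr":[0,0,0.003]},{"travel":[-0.032,-0.005,0.009],"dr":[0,0,0.003]},{"travel":[-0.032,-0.005,0.009],"dr":[0,0,0.003]},{"travel":[-0.02,0,0.005],"dr":[0,0,0.003]},{"travel":[0,0,0],"dr":[0,0,0]}]'
python3 - <<'E'
from h import *
b=snap('top','t4'); np.set_printoptions(precision=4,suppress=True)
p,r=board(b,(.57,.267,.045)); print(p,{k:np.round(v,4) for k,v in r.items()})
plan((.6336,.268,.005),.043-np.pi/2,-.26,8)
E
```

```text
time_s: 13.13
eef_pos: [0.6406, 0.2687, 0.0109]
eef_rot: [0.004, 0.992, 0.025, -0.126]
wrist_force: [0.2, 0.3, 0.5]
opening: 0.602
[0.5706 0.2682 0.0624] {'+x': array([-0.0022, -0.0179, 14.    ]), '-x': array([-0.0023, -0.0204, 16.    ]), '-y': array([ 0.    , -0.0173, 36.    ])}
t 13.18 pos [0.6408 0.2687 0.011 ] F [ 0.1 -0.6  0.3] op 0.6
total [-0.037  0.002  0.051] per row [-0.0046  0.0003  0.0064] dr total [ 0.008 -0.014  0.013] per row [ 0.001  -0.0017  0.0016] zt [-0.26 -0.01 -0.97]
```

```bash
python3 -m handwheel '[{"travel":[0.03,0,0.04],"dr":[0,-0.005,0.005]},{"travel":[0,0,0.02],"dr":[0,-0.005,0.005]},{"travel":[0,0,0],"dr":[0,0,0]}]'
python3 - <<'E'
from h import *
plan((.6336,.268,.004),.043-np.pi/2,-.26,5)
E
```

```text
time_s: 13.43
eef_pos: [0.6437, 0.2689, 0.0012]
eef_rot: [0.005, 0.991, 0.022, -0.128]
wrist_force: [0.9, 0.1, -0.3]
opening: 0.602
t 13.43 pos [0.6437 0.2689 0.0012] F [ 0.9  0.1 -0.3] op 0.6
total [-0.07   0.003 -0.   ] per row [-0.014   0.0006 -0.0001] dr total [ 0.008 -0.005  0.002] per row [ 0.0015 -0.001   0.0004] zt [-0.26 -0.01 -0.97]
```

```bash
python3 -m handwheel '[{"travel":[-0.02,0,0.003],"dr":[0,0,0]},{"travel":[-0.02,0,0.004],"dr":[0,0,0]},{"travel":[-0.02,0,0.005],"dr":[0,0,0]},{"travel":[-0.015,0,0.004],"dr":[0,0,0]},{"travel":[0,0,0],"dr":[0,0,0]}]'
python3 - <<'E'
from h import *
b=snap('top','t5'); np.set_printoptions(precision=4,suppress=True)
p,r=board(b,(.566,.267,.045)); print(p,{k:np.round(v,4) for k,v in r.items()})
plan((.6336,.268,.005),.043-np.pi/2,-.26,8)
cv2.imwrite('pics/t5c.png',cv2.resize(b[130:250,120:250,::-1],None,fx=5,fy=5,interpolation=cv2.INTER_CUBIC))
E
```

```text
time_s: 13.85
eef_pos: [0.6335, 0.2677, 0.001]
eef_rot: [0.005, 0.992, 0.022, -0.126]
wrist_force: [1.0, 0.4, -1.0]
opening: 0.603
[0.5637 0.2678 0.0539] {'+x': array([-0.0031, -0.039 , 13.    ]), '-x': array([-0.0024, -0.0129, 15.    ]), '-y': array([ 0.    , -0.0255, 36.    ])}
t 13.9 pos [0.6335 0.2677 0.001 ] F [ 1.1 -0.8 -0.8] op 0.61
total [-0.006 -0.002 -0.026] per row [-0.0008 -0.0002 -0.0032] dr total [ 0.007 -0.012 -0.   ] per row [ 0.0009 -0.0015 -0.    ] zt [-0.26 -0.01 -0.97]
```

View pics/t5c.png

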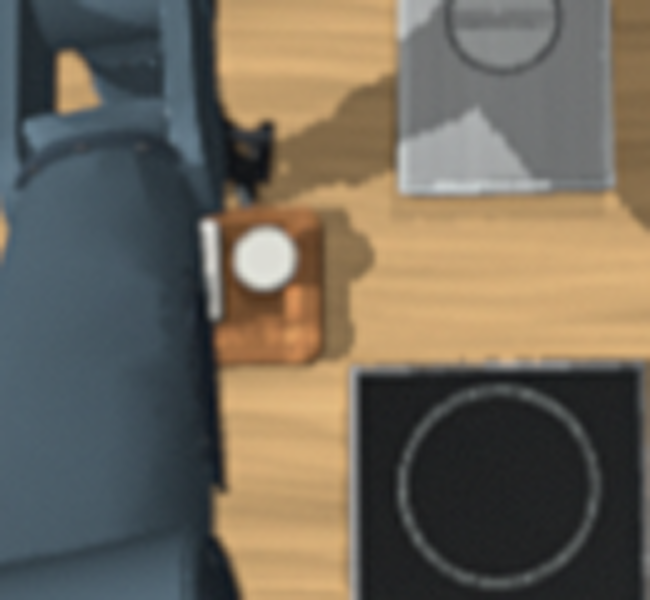

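The side push worked: the board is at about (0.564, 0.268), with the carton and pot in place. Now I'll retreat, turn back and go behind the board.

```bash
python3 -m handwheel '[{"travel":[0.12,0,-0.04],"dr":[0,0,0]},{"travel":[0.15,0,-0.1],"dr":[0,0,0]},{"travel":[0,0,-0.25],"dr":[0,0,0]},{"travel":[0,0,-0.25],"dr":[0,0,0]},{"travel":[0,0,-0.2],"dr":[0,0,0]},{"travel":[0,-0.25,0],"dr":[0,0,0]},{"travel":[0,-0.25,0],"dr":[0,0,0]},{"travel":[0,-0.25,0],"dr":[0,0,0]},{"travel":[0,-0.25,0],"dr":[0,0,0]},{"travel":[0,0,0],"dr":[0,0,0]}]'
python3 - <<'E'
from h import *
plan((.560,.41,.11),.043,-.26,14)
E
```

```text
time_s: 14.73
eef_pos: [0.6931, 0.4225, 0.1117]
eef_rot: [0.006, 0.99, 0.019, -0.139]
wrist_force: [-1.5, 1.1, -0.1]
opening: 0.597
t 14.73 pos [0.6931 0.4225 0.1117] F [-1.5  1.1 -0.1] op 0.6
total [-0.853  0.049  0.256] per row [-0.0609  0.0035  0.0183] dr total [-0.793  0.037 -2.903] per row [-0.0566  0.0027 -0.2073] zt [ 0.01 -0.26 -0.97]
```

```bash
python3 -m handwheel '[{"travel":[0,0,0],"dr":[-0.057,0.003,-0.207]},{"travel":[0,0,0],"dr":[-0.057,0.003,-0.207]},{"travel":[0,0,0],"dr":[-0.057,0.003,-0.207]},{"travel":[0,0,0],"dr":[-0.057,0.003,-0.207]},{"travel":[0,0,0],"dr":[-0.057,0.003,-0.207]},{"travel":[0,0,0],"dr":[-0.057,0.003,-0.207]},{"travel":[0,0,0],"dr":[-0.057,0.003,-0.207]},{"travel":[0,0,0],"dr":[-0.057,0.003,-0.207]},{"travel":[0,0,0],"dr":[-0.057,0.003,-0.207]},{"travel":[0,0,0],"dr":[-0.057,0.003,-0.207]},{"travel":[0,0,0],"dr":[-0.057,0.003,-0.207]},{"travel":[0,0,0],"dr":[-0.057,0.003,-0.207]},{"travel":[0,0,0],"dr":[-0.057,0.003,-0.207]},{"travel":[0,0,0],"dr":[-0.057,0.003,-0.207]},{"travel":[0,0,0],"dr":[0,0,0]}]' 0
python3 - <<'E'
from h import *
np.set_printoptions(precision=4,suppress=True)
b=snap('top','t6');p,r=board(b,(.566,.267,.045)); print(p,{k:np.round(v,4) for k,v in r.items()})
plan((.560,.41,.05),.043,-.26,4)
E
```

```text
time_s: 15.98
eef_pos: [0.6792, 0.4263, 0.1032]
eef_rot: [0.091, 0.653, 0.746, -0.099]
wrist_force: [-1.1, -0.7, 0.3]
opening: 0.497
[0.5641 0.2665 0.045 ] {'+x': array([-0.0014,  0.0049, 36.    ]), '-x': array([-0.0014,  0.0049, 36.    ]), '+y': array([-0.0012,  0.004 , 36.    ]), '-y': array([-0.0012, -0.0215, 36.    ])}
t 16.03 pos [0.6793 0.4262 0.1032] F [-0.2 -0.8 -0.1] op 0.5
total [ 0.092 -0.792  0.367] per row [ 0.0229 -0.198   0.0917] dr total [-0.013  0.019  0.163] per row [-0.0033  0.0047  0.0407] zt [ 0.01 -0.26 -0.97]
```

```bash
python3 -m handwheel '[{"travel":[0.023,-0.198,0.08],"dr":[-0.003,0.005,0.041]},{"travel":[0.023,-0.198,0.08],"dr":[-0.003,0.005,0.041]},{"travel":[0.023,-0.198,0.08],"dr":[-0.003,0.005,0.041]},{"travel":[0.023,-0.198,0.08],"dr":[-0.003,0.005,0.041]},{"travel":[0,0,0],"dr":[0,0,0]}]'
python3 - <<'E'
from h import *
plan((.5575,.40,.006),.043,-.26,3)
E
```

```text
time_s: 16.45
eef_pos: [0.556, 0.413, 0.051]
eef_rot: [0.092, 0.697, 0.705, -0.092]
wrist_force: [-0.7, -0.3, -0.9]
opening: 0.499
t 16.45 pos [0.556 0.413 0.051] F [-0.7 -0.3 -0.9] op 0.5
total [-0.007  0.009  0.312] per row [-0.0022  0.0032  0.1041] dr total [-0.018  0.003 -0.057] per row [-0.006   0.0009 -0.019 ] zt [ 0.01 -0.26 -0.97]
```

```bash
python3 -m handwheel '[{"travel":[-0.002,0.003,0.104],"dr":[-0.006,0,-0.019]},{"travel":[-0.002,0.003,0.104],"dr":[-0.006,0,-0.019]},{"travel":[-0.002,0.003,0.09],"dr":[-0.006,0,-0.019]},{"travel":[0,0,0],"dr":[0,0,0]}]'
python3 - <<'E'
from h import *
plan((.5595,.355,.004),.043,-.26,5)
E
```

```text
time_s: 16.78
eef_pos: [0.556, 0.4002, 0.0069]
eef_rot: [0.094, 0.689, 0.712, -0.092]
wrist_force: [-1.4, 0.4, -0.9]
opening: 0.5
t 16.78 pos [0.556  0.4002 0.0069] F [-1.4  0.4 -0.9] op 0.5
total [-0.286  0.014  0.098] per row [-0.0573  0.0027  0.0195] dr total [-0.008  0.006 -0.019] per row [-0.0016  0.0013 -0.0037] zt [ 0.01 -0.26 -0.97]
```

```bash
python3 -m handwheel '[{"travel":[-0.06,0.004,0.018],"dr":[-0.002,0.001,-0.005]},{"travel":[-0.06,0.004,0.018],"dr":[-0.002,0.001,-0.005]},{"travel":[-0.06,0.004,0.018],"dr":[-0.002,0.001,-0.005]},{"travel":[-0.03,0.002,0.009],"dr":[-0.002,0.001,-0.005]},{"travel":[-0.03,0,0.009],"dr":[0,0,0]},{"travel":[-0.03,0,0.009],"dr":[0,0,0]},{"travel":[0,0,0],"dr":[0,0,0]}]'
python3 - <<'E'
from h import *
np.set_printoptions(precision=4,suppress=True)
b=snap('top','t7');p,r=board(b,(.566,.255,.045)); print(p,'line x',.5735-.043*(p[1]-.037),{k:np.round(v,4) for k,v in r.items()})
plan((.5615,.310,.004),.043,-.26,8)
E
```

```text
time_s: 17.37
eef_pos: [0.5633, 0.3545, 0.0081]
eef_rot: [0.094, 0.688, 0.714, -0.088]
wrist_force: [-0.7, 0.4, -1.0]
opening: 0.5
[0.5652 0.2542 0.0381] line x 0.5641586968070199 {'+x': array([-0.0017, -0.0026, 31.    ]), '-x': array([-0.0016, -0.001 , 36.    ]), '+y': array([-0.0015,  0.0102, 34.    ]), '-y': array([-0.0014, -0.0168, 36.    ])}
t 17.42 pos [0.5635 0.3547 0.0083] F [-0.1 -0.1  0.1] op 0.5
total [-0.28  -0.025  0.103] per row [-0.0351 -0.0031  0.0129] dr total [ 0.005 -0.004 -0.012] per row [ 0.0006 -0.0005 -0.0015] zt [ 0.01 -0.26 -0.97]
```

```bash
python3 -m handwheel '[{"travel":[-0.035,-0.001,0.016],"dr":[0,0,-0.002]},{"travel":[-0.035,-0.001,0.016],"dr":[0,0,-0.002]},{"travel":[-0.035,-0.001,0.014],"dr":[0,0,-0.002]},{"travel":[-0.035,-0.001,0.013],"dr":[0,0,-0.002]},{"travel":[-0.035,-0.001,0.012],"dr":[0,0,-0.002]},{"travel":[-0.035,-0.001,0.01],"dr":[0,0,-0.002]},{"travel":[-0.035,-0.001,0.01],"dr":[0,0,-0.001]},{"travel":[0,0,0],"dr":[0,0,0]}]'
python3 - <<'E'
from h import *
np.set_printoptions(precision=4,suppress=True)
b=snap('top','t8');p,r=board(b,(.566,.215,.045)); print(p,'line x',.5735-.043*(p[1]-.037),{k:np.round(v,4) for k,v in r.items()})
plan((.5645,.265,.004),.043,-.26,8)
E
```

```text
time_s: 18.08
eef_pos: [0.5664, 0.3183, 0.0082]
eef_rot: [0.094, 0.685, 0.718, -0.082]
wrist_force: [0.4, 1.5, 0.3]
opening: 0.504
[0.569  0.2182 0.0508] line x 0.5657096661546154 {'+x': array([-0.0018,  0.0009, 34.    ]), '-x': array([-0.0017,  0.0013, 36.    ]), '+y': array([-0.0013,  0.0079, 35.    ]), '-y': array([-0.0013, -0.0053, 36.    ])}
t 18.13 pos [0.5663 0.3183 0.0082] F [ 0.   0.7 -0.5] op 0.5
total [-0.337 -0.03   0.115] per row [-0.0421 -0.0037  0.0143] dr total [ 0.022 -0.019  0.004] per row [ 0.0028 -0.0024  0.0005] zt [ 0.01 -0.26 -0.97]
```

```bash
python3 -m handwheel '[{"travel":[-0.025,-0.007,0.012],"dr":[0.003,-0.003,0.004]},{"travel":[-0.025,-0.007,0.012],"dr":[0.003,-0.003,0.004]},{"travel":[-0.025,-0.007,0.01],"dr":[0.003,-0.003,0.004]},{"travel":[-0.025,-0.007,0.01],"dr":[0.003,-0.003,0.004]},{"travel":[-0.025,-0.007,0.01],"dr":[0.003,-0.003,0.002]},{"travel":[0,0,0],"dr":[0,0,0]}]'
python3 - <<'E'
from h import *
np.set_printoptions(precision=4,suppress=True)
b=snap('top','t9');p,r=board(b,(.568,.2,.045)); print(p,'line x',.5735-.043*(p[1]-.037),{k:np.round(v,4) for k,v in r.items()})
plan((.5645,.265,.004),.043,-.26,8)
E
```

```text
time_s: 18.63
eef_pos: [0.5655, 0.2999, 0.0078]
eef_rot: [0.096, 0.689, 0.714, -0.082]
wrist_force: [-0.7, 1.3, 1.3]
opening: 0.498
[0.5677 0.1997 0.0458] line x 0.5665025870966689 {'+x': array([-0.0017,  0.0004, 32.    ]), '-x': array([-0.0017,  0.0027, 36.    ]), '+y': array([-0.0015, -0.0112, 35.    ]), '-y': array([-0.0015, -0.0039, 36.    ])}
t 18.68 pos [0.5654 0.2999 0.0077] F [-0.2  1.6  0.8] op 0.5
total [-0.219 -0.015  0.082] per row [-0.0273 -0.0019  0.0102] dr total [ 0.023 -0.013 -0.016] per row [ 0.0029 -0.0016 -0.0019] zt [ 0.01 -0.26 -0.97]
```

```bash
python3 -m handwheel '[{"travel":[-0.033,-0.005,0.018],"dr":[0.003,-0.002,-0.001]},{"travel":[-0.033,-0.005,0.018],"dr":[0.003,-0.002,-0.001]},{"travel":[-0.033,-0.005,0.016],"dr":[0.003,-0.002,-0.001]},{"travel":[-0.033,-0.005,0.014],"dr":[0.003,-0.002,-0.001]},{"travel":[-0.033,-0.005,0.014],"dr":[0.003,-0.002,0]},{"travel":[-0.033,-0.005,0.014],"dr":[0.003,-0.002,0]},{"travel":[-0.033,-0.005,0.012],"dr":[0,0,0]},{"travel":[0,0,0],"dr":[0,0,0]}]'
python3 - <<'E'
from h import *
np.set_printoptions(precision=4,suppress=True)
b=snap('top','t10');p,r=board(b,(.568,.162,.045)); print(p,'line x',.5735-.043*(p[1]-.037),{k:np.round(v,4) for k,v in r.items()})
plan((.567,.22,.004),.043,-.26,8)
E
```

```text
time_s: 19.35
eef_pos: [0.5653, 0.2671, 0.005]
eef_rot: [0.095, 0.688, 0.715, -0.082]
wrist_force: [0.5, -0.0, -0.5]
opening: 0.501
[0.5681 0.1669 0.0477] line x 0.5679140127883425 {'+x': array([-0.0018,  0.002 , 26.    ]), '-x': array([-0.0017, -0.0008, 36.    ]), '+y': array([-0.0017,  0.0055, 26.    ]), '-y': array([-0.0015, -0.0061, 36.    ])}
t 19.4 pos [0.5652 0.2671 0.0048] F [-0.7  0.2  0.4] op 0.5
total [-0.303 -0.001  0.083] per row [-0.0378 -0.0001  0.0104] dr total [ 0.025 -0.016 -0.011] per row [ 0.0031 -0.002  -0.0014] zt [ 0.01 -0.26 -0.97]
```

```bash
python3 -m handwheel '[{"travel":[-0.037,-0.003,0.011],"dr":[0.003,-0.002,0.001]},{"travel":[-0.037,-0.003,0.012],"dr":[0.003,-0.002,0.001]},{"travel":[-0.037,-0.003,0.012],"dr":[0.003,-0.002,0.001]},{"travel":[-0.037,-0.003,0.012],"dr":[0.003,-0.002,0.001]},{"travel":[-0.037,-0.003,0.012],"dr":[0.003,-0.002,0.001]},{"travel":[-0.037,-0.003,0.012],"dr":[0.003,-0.002,0]},{"travel":[-0.037,-0.003,0.012],"dr":[0,0,0]},{"travel":[-0.037,-0.003,0.012],"dr":[0,0,0]},{"travel":[0,0,0],"dr":[0,0,0]}]'
python3 - <<'E'
from h import *
np.set_printoptions(precision=4,suppress=True)
b=snap('top','t11');p,r=board(b,(.5695,.122,.045)); print(p,'line x',.5735-.043*(p[1]-.037),{k:np.round(v,4) for k,v in r.items()})
plan((.569,.175,.004),.043,-.26,8)
E
```

```text
time_s: 20.15
eef_pos: [0.5658, 0.2254, 0.0045]
eef_rot: [0.094, 0.689, 0.714, -0.082]
wrist_force: [-0.0, -0.6, -0.5]
opening: 0.502
[0.5689 0.1255 0.051 ] line x 0.5696938561611817 {'+x': array([-0.0023,  0.0044, 32.    ]), '-x': array([-0.0021,  0.0025, 33.    ]), '+y': array([-0.0013,  0.0251, 29.    ]), '-y': array([-0.0013,  0.0045, 36.    ])}
t 20.2 pos [0.5656 0.2255 0.0043] F [-0.5 -0.   0.7] op 0.5
total [-0.326  0.01   0.085] per row [-0.0408  0.0012  0.0107] dr total [ 0.02  -0.02  -0.014] per row [ 0.0025 -0.0025 -0.0018] zt [ 0.01 -0.26 -0.97]
```

```bash
python3 -m handwheel '[{"travel":[-0.037,-0.001,0.011],"dr":[0.003,-0.002,0.001]},{"travel":[-0.037,-0.001,0.012],"dr":[0.003,-0.002,0]},{"travel":[-0.037,-0.001,0.012],"dr":[0.003,-0.002,0]},{"travel":[-0.037,-0.001,0.012],"dr":[0.003,-0.002,0]},{"travel":[-0.037,-0.001,0.012],"dr":[0.003,-0.002,0]},{"travel":[-0.037,-0.001,0.012],"dr":[0.003,-0.002,0]},{"travel":[-0.037,-0.001,0.012],"dr":[0,0,0]},{"travel":[-0.037,-0.001,0.012],"dr":[0,0,0]},{"travel":[0,0,0],"dr":[0,0,0]}]'
python3 - <<'E'
from h import *
np.set_printoptions(precision=4,suppress=True)
b=snap('top','t12');p,r=board(b,(.571,.084,.045)); print(p,'line x',.5735-.043*(p[1]-.037),{k:np.round(v,4) for k,v in r.items()})
plan((.571,.135,.004),.043,-.26,8)
cv2.imwrite('pics/t12c.png',cv2.resize(b[130:250,150:300,::-1],None,fx=5,fy=5,interpolation=cv2.INTER_CUBIC))
E
```

```text
time_s: 20.95
eef_pos: [0.5682, 0.185, 0.0037]
eef_rot: [0.092, 0.689, 0.715, -0.082]
wrist_force: [-0.0, -0.1, 0.3]
opening: 0.501
[0.5716 0.0843 0.0455] line x 0.5714639651993391 {'+x': array([-0.0023,  0.0021, 31.    ]), '-x': array([-0.0022,  0.002 , 36.    ]), '+y': array([-0.0017, -0.0028, 31.    ]), '-y': array([-0.0016,  0.005 , 34.    ])}
t 21.0 pos [0.5679 0.1851 0.0036] F [ 0.6 -0.  -0.2] op 0.5
total [-0.325  0.008  0.079] per row [-0.0406  0.001   0.0099] dr total [ 0.013 -0.025 -0.013] per row [ 0.0016 -0.0031 -0.0016] zt [ 0.01 -0.26 -0.97]
```

View pics/t12c.png

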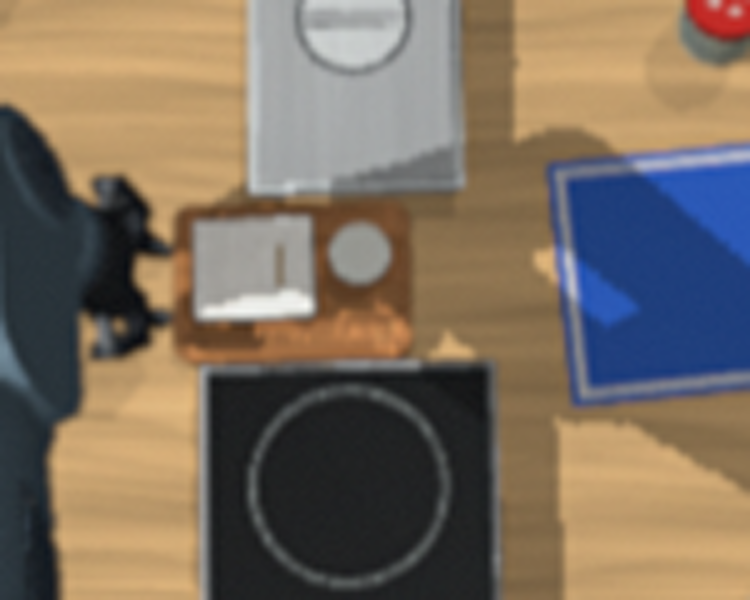

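The board is in the gap and on its line, at (0.5716, 0.084), yaw 0.0455. The gripper's knuckles look about as wide as the gap, so I'll back off slightly and narrow the fingers before entering.

```bash
python3 -m handwheel '[{"travel":[0.04,0.003,-0.03],"dr":[0.003,-0.005,-0.003]},{"travel":[0,0.002,0],"dr":[0.003,-0.005,-0.003]},{"travel":[0,0,0],"dr":[0,0,0]},{"travel":[0,0,0],"dr":[0,0,0]},{"travel":[0,0,0],"dr":[0,0,0]}]' -0.45
python3 - <<'E'
from h import *
plan((.570,.145,.006),.043,-.26,8)
E
```

```text
time_s: 21.42
eef_pos: [0.5663, 0.1919, 0.0047]
eef_rot: [0.092, 0.687, 0.716, -0.089]
wrist_force: [-0.7, 0.1, 0.3]
opening: 0.275
t 21.42 pos [0.5663 0.1919 0.0047] F [-0.7  0.1  0.3] op 0.28
total [-0.305  0.012  0.071] per row [-0.0381  0.0015  0.0088] dr total [-0.004 -0.008 -0.004] per row [-0.0005 -0.001  -0.0004] zt [ 0.01 -0.26 -0.97]
```

```bash
python3 -m handwheel '[{"travel":[-0.037,0.001,0.007],"dr":[0,-0.001,0]},{"travel":[-0.037,0.001,0.008],"dr":[0,-0.001,0]},{"travel":[-0.037,0,0.009],"dr":[0.002,-0.002,0]},{"travel":[-0.037,0,0.01],"dr":[0.002,-0.002,0]},{"travel":[-0.037,0,0.01],"dr":[0.002,-0.002,0]},{"travel":[-0.037,0,0.011],"dr":[0.002,-0.002,0]},{"travel":[-0.037,0,0.011],"dr":[0.002,-0.002,0]},{"travel":[-0.037,0,0.011],"dr":[0.002,0,0]},{"travel":[0,0,0],"dr":[0,0,0]}]'
python3 - <<'E'
from h import *
np.set_printoptions(precision=4,suppress=True)
b=snap('top','t13');p,r=board(b,(.573,.048,.045)); print(p,'line x',.5735-.043*(p[1]-.037),{k:np.round(v,4) for k,v in r.items()})
plan((.571,.105,.006),.043,-.26,8)
E
```

```text
time_s: 22.17
eef_pos: [0.5687, 0.1428, 0.0048]
eef_rot: [0.091, 0.687, 0.715, -0.092]
wrist_force: [0.2, 1.9, -0.5]
opening: 0.277
[0.5743 0.0423 0.0416] line x 0.5732739728942705 {'+x': array([-0.0018,  0.0053, 29.    ]), '-x': array([-0.002,  0.002, 35.   ]), '+y': array([-0.0016,  0.0068, 35.    ]), '-y': array([-0.0016, -0.0058, 36.    ])}
t 22.22 pos [0.5686 0.143  0.0048] F [0.1 0.4 0.6] op 0.28
total [-0.247  0.006  0.057] per row [-0.0309  0.0007  0.0072] dr total [-0.015 -0.001 -0.004] per row [-0.0019 -0.0001 -0.0005] zt [ 0.01 -0.26 -0.97]
```

```bash
python3 -m handwheel '[{"travel":[-0.037,-0.001,0.009],"dr":[0,-0.001,0]},{"travel":[-0.037,-0.001,0.009],"dr":[0,-0.001,0]},{"travel":[-0.037,-0.001,0.01],"dr":[0,-0.002,0]},{"travel":[-0.037,-0.001,0.01],"dr":[0,-0.002,0]},{"travel":[-0.037,-0.001,0.01],"dr":[0,-0.002,0]},{"travel":[-0.037,-0.001,0.01],"dr":[0,-0.002,0]},{"travel":[-0.037,-0.001,0.011],"dr":[0,-0.002,0]},{"travel":[-0.037,-0.001,0.011],"dr":[0,0,0]},{"travel":[0,0,0],"dr":[0,0,0]}]'
python3 - <<'E'
from h import *
np.set_printoptions(precision=4,suppress=True)
b=snap('top','t14');p,r=board(b,(.575,.0,.043)); print(p,'line x',.5735-.043*(p[1]-.037),{k:np.round(v,4) for k,v in r.items()})
plan((.573,.065,.006),.043,-.26,8)
E
```

```text
time_s: 22.97
eef_pos: [0.5692, 0.0928, 0.0047]
eef_rot: [0.093, 0.687, 0.715, -0.094]
wrist_force: [-0.0, 2.4, -0.6]
opening: 0.279
[ 0.5751 -0.008   0.0352] line x 0.5754340027830683 {'+x': array([-0.0023, -0.0044, 30.    ]), '-x': array([-0.0022, -0.0064, 33.    ]), '+y': array([-0.0014,  0.0012, 34.    ]), '-y': array([-0.0014, -0.0104, 36.    ])}
t 23.02 pos [0.5692 0.0929 0.0048] F [ 0.2 -0.2 -0. ] op 0.28
total [-0.183  0.018  0.041] per row [-0.0228  0.0023  0.0051] dr total [-0.014  0.012 -0.003] per row [-0.0018  0.0015 -0.0004] zt [ 0.01 -0.26 -0.97]
```

```bash
python3 -m handwheel '[{"travel":[-0.037,0.001,0.009],"dr":[0,0,-0.003]},{"travel":[-0.037,0.001,0.009],"dr":[0,0,-0.003]},{"travel":[-0.037,0.001,0.01],"dr":[0,0,-0.003]},{"travel":[-0.037,0.001,0.01],"dr":[0,0,-0.003]},{"travel":[-0.037,0.001,0.01],"dr":[0,0,0]},{"travel":[-0.037,0.001,0.01],"dr":[0,0,0]},{"travel":[-0.037,0.001,0.01],"dr":[0,0,0]},{"travel":[-0.037,0.001,0.01],"dr":[0,0,0]},{"travel":[0,0,0],"dr":[0,0,0]}]'
python3 - <<'E'
from h import *
np.set_printoptions(precision=4,suppress=True)
b=snap('top','t15');p,r=board(b,(.5775,-.05,.043)); print(p,'line x',.5735-.043*(p[1]-.037),{k:np.round(v,4) for k,v in r.items()})
plan((.574,.0,.006),.043,-.26,8)
E
```

```text
time_s: 23.77
eef_pos: [0.572, 0.0426, 0.0047]
eef_rot: [0.092, 0.684, 0.717, -0.095]
wrist_force: [-0.8, 2.4, -0.4]
opening: 0.276
[ 0.5775 -0.0584  0.0316] line x 0.5776015225529328 {'+x': array([-0.0018, -0.0006, 28.    ]), '-x': array([-0.0018,  0.0002, 31.    ]), '+y': array([-0.0019,  0.0133, 28.    ]), '-y': array([-0.0017, -0.0184, 35.    ])}
t 23.82 pos [0.572  0.0428 0.0048] F [ 0.  -0.   0.7] op 0.28
total [-0.278  0.     0.067] per row [-0.0347  0.      0.0084] dr total [-0.017  0.011  0.011] per row [-0.0021  0.0014  0.0014] zt [ 0.01 -0.26 -0.97]
```

```bash
python3 -m handwheel '[{"travel":[-0.037,0,0.009],"dr":[0,0,-0.003]},{"travel":[-0.037,0,0.009],"dr":[0,0,-0.003]},{"travel":[-0.037,0,0.01],"dr":[0,0,-0.003]},{"travel":[-0.037,0,0.01],"dr":[0,0,-0.003]},{"travel":[-0.037,0,0.01],"dr":[0,0,0]},{"travel":[-0.037,0,0.01],"dr":[0,0,0]},{"travel":[-0.037,0,0.01],"dr":[0,0,0]},{"travel":[-0.037,0,0.01],"dr":[0,0,0]},{"travel":[0,0,0],"dr":[0,0,0]}]'
python3 - <<'E'
from h import *
np.set_printoptions(precision=4,suppress=True)
b=snap('top','t16');p,r=board(b,(.5797,-.108,.04)); print(p,'line x',.5735-.043*(p[1]-.037),{k:np.round(v,4) for k,v in r.items()})
plan((.577,-.05,.006),.043,-.26,8)
E
```

```text
time_s: 24.57
eef_pos: [0.574, -0.0075, 0.0048]
eef_rot: [0.092, 0.681, 0.72, -0.096]
wrist_force: [0.3, 1.6, -1.0]
opening: 0.27
[ 0.5806 -0.1085  0.0617] line x 0.5797556488442641 {'+x': array([-0.0021,  0.0077, 28.    ]), '-x': array([-0.0022,  0.0108, 36.    ]), '+y': array([-0.0013, -0.0028, 32.    ]), '-y': array([-0.0013,  0.0341, 31.    ])}
t 24.62 pos [ 0.574  -0.0072  0.0048] F [ 0.5 -0.7  1.3] op 0.28
total [-0.278  0.005  0.067] per row [-0.0347  0.0006  0.0084] dr total [-0.018  0.011  0.026] per row [-0.0023  0.0014  0.0032] zt [ 0.01 -0.26 -0.97]
```

```bash
python3 -m handwheel '[{"travel":[-0.037,0,0.009],"dr":[0,0,0.002]},{"travel":[-0.037,0,0.009],"dr":[0,0,0.002]},{"travel":[-0.037,0,0.01],"dr":[0,0,0]},{"travel":[-0.037,0,0.01],"dr":[0,0,0]},{"travel":[-0.037,0,0.01],"dr":[0,0,0]},{"travel":[-0.037,0,0.01],"dr":[0,0,0]},{"travel":[-0.037,0,0.01],"dr":[0,0,0]},{"travel":[-0.037,0,0.01],"dr":[0,0,0]},{"travel":[0,0,0],"dr":[0,0,0]}]'
python3 - <<'E'
from h import *
np.set_printoptions(precision=4,suppress=True)
b=snap('top','t17');p,r=board(b,(.582,-.158,.055)); print(p,'line x',.5735-.043*(p[1]-.037),{k:np.round(v,4) for k,v in r.items()})
plan((.579,-.10,.006),.043,-.26,8)
E
```

```text
time_s: 25.37
eef_pos: [0.5761, -0.0575, 0.0049]
eef_rot: [0.091, 0.682, 0.719, -0.096]
wrist_force: [0.5, 0.6, -0.8]
opening: 0.275
[ 0.5823 -0.1585  0.0623] line x 0.5819068090609705 {'+x': array([-0.0026,  0.0093, 24.    ]), '-x': array([-0.0027,  0.0029, 35.    ]), '+y': array([-0.0013, -0.013 , 33.    ]), '-y': array([-0.0012,  0.0447, 29.    ])}
t 25.42 pos [ 0.5761 -0.0572  0.0049] F [-0.2  0.3  0.6] op 0.28
total [-0.278  0.005  0.068] per row [-0.0347  0.0006  0.0085] dr total [-0.02   0.01   0.022] per row [-0.0025  0.0013  0.0028] zt [ 0.01 -0.26 -0.97]
```

```bash
python3 -m handwheel '[{"travel":[-0.037,0.001,0.009],"dr":[0,0,0]},{"travel":[-0.037,0.001,0.009],"dr":[0,0,0]},{"travel":[-0.037,0.001,0.01],"dr":[0,0,0]},{"travel":[-0.037,0.001,0.01],"dr":[0,0,0]},{"travel":[-0.037,0.001,0.01],"dr":[0,0,-0.003]},{"travel":[-0.037,0.001,0.01],"dr":[0,0,-0.003]},{"travel":[-0.037,0.001,0.01],"dr":[0,0,-0.003]},{"travel":[-0.037,0.001,0.01],"dr":[0,0,-0.003]},{"travel":[-0.037,0.001,0.01],"dr":[0,0,-0.003]},{"travel":[0,0,0],"dr":[0,0,0]}]'
python3 - <<'E'
from h import *
np.set_printoptions(precision=4,suppress=True)
b=snap('top','t18');p,r=board(b,(.585,-.214,.06)); print(p,{k:np.round(v,4) for k,v in r.items()})
plan((.579,-.143,.006),.06,-.26,5)
cv2.imwrite('pics/t18c.png',cv2.resize(b[120:250,200:350,::-1],None,fx=4.5,fy=4.5,interpolation=cv2.INTER_CUBIC))
E
```

```text
time_s: 26.25
eef_pos: [0.5801, -0.1137, 0.005]
eef_rot: [0.09, 0.679, 0.722, -0.096]
wrist_force: [-0.1, 0.7, -0.5]
opening: 0.273
[ 0.5872 -0.2153  0.0619] {'+x': array([-0.0027, -0.0012, 27.    ]), '-x': array([-0.0027, -0.0005, 36.    ]), '+y': array([-0.001 , -0.0249, 35.    ]), '-y': array([-0.001 ,  0.0028, 36.    ])}
t 26.3 pos [ 0.5801 -0.1134  0.005 ] F [-0.2 -0.  -0.4] op 0.27
total [-0.191 -0.019  0.045] per row [-0.0382 -0.0038  0.0091] dr total [-0.03   0.009  0.008] per row [-0.006   0.0018  0.0017] zt [ 0.02 -0.26 -0.97]
```

View pics/t18c.png

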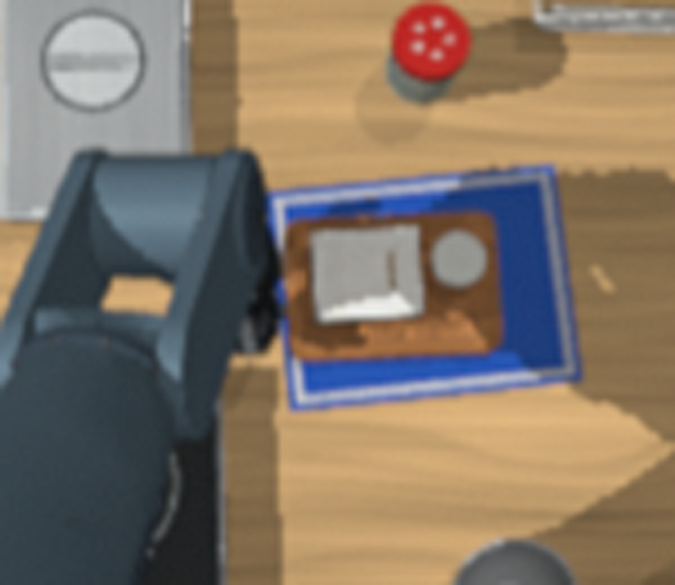

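The board is nearly on the mat, about (395,285) in the crop, with its rear edge at the mat's left line. About 30 mm more to go.

```bash
python3 -m handwheel '[{"travel":[-0.037,0,0.009],"dr":[0,0,0]},{"travel":[-0.037,0,0.009],"dr":[0,0,0]},{"travel":[-0.037,0,0.01],"dr":[0,0,0]},{"travel":[-0.037,0,0.01],"dr":[0,0,0]},{"travel":[-0.03,0,0.008],"dr":[0,0,0]},{"travel":[-0.015,0,0.004],"dr":[0,0,0]},{"travel":[0,0,0],"dr":[0,0,0]}]'
python3 -m handwheel '[{"travel":[0.1,0,-0.03],"dr":[0,0,0]},{"travel":[0.2,0,-0.07],"dr":[0,0,0]},{"travel":[0,0,-0.25],"dr":[0,0,0]},{"travel":[0,0,-0.25],"dr":[0,0,0]},{"travel":[0,0,-0.25],"dr":[0,0,0]},{"travel":[0,0,-0.25],"dr":[0,0,0]},{"travel":[0,0,-0.25],"dr":[0,0,0]},{"travel":[0.1,0,-0.2],"dr":[0,0,0]},{"travel":[0.2,0,0],"dr":[0,0,0]},{"travel":[0,0,0],"dr":[0,0,0]},{"travel":[0,0,0],"dr":[0,0,0]}]'
python3 - <<'E'
from h import *
np.set_printoptions(precision=4,suppress=True)
b=snap('top','t19');p,r=board(b,(.588,-.245,.06)); print(p,{k:np.round(v,4) for k,v in r.items()})
# board outline in mat frame
q=p[:2]-np.array([.591,-.243]);a=.118;n=np.array([np.cos(a),np.sin(a)]);m=np.array([-n[1],n[0]])
o=outline(p,0,0)[:,:2]-[.591,-.243];print('mat-frame extents',(o@n).min(),(o@n).max(),(o@m).min(),(o@m).max(),'limits .095,.125')
print(ctrl.get_obs()['wrist_force'])
cv2.imwrite('pics/t19c.png',cv2.resize(b[:,:,::-1],(800,600),interpolation=cv2.INTER_CUBIC))
E
```

```text
time_s: 26.88
eef_pos: [0.5817, -0.1458, 0.005]
eef_rot: [0.09, 0.679, 0.723, -0.096]
wrist_force: [0.2, 3.7, -0.3]
opening: 0.277
time_s: 27.8
eef_pos: [0.5779, 0.0012, 0.2188]
eef_rot: [0.094, 0.68, 0.721, -0.097]
wrist_force: [-0.8, -0.4, -0.7]
opening: 0.276
[ 0.5892 -0.2473  0.0644] {'+x': array([-0.0027,  0.0033, 30.    ]), '-x': array([-0.0027,  0.0029, 36.    ]), '+y': array([-0.    , -0.0006, 36.    ]), '-y': array([-0.  , -0.02, 29.  ])}
mat-frame extents -0.06628534279302481 0.061683039001038165 -0.09631103921821638 0.08817957222538934 limits .095,.125
[ 0.0725  0.4908 -0.0803]
```

View pics/t19c.png

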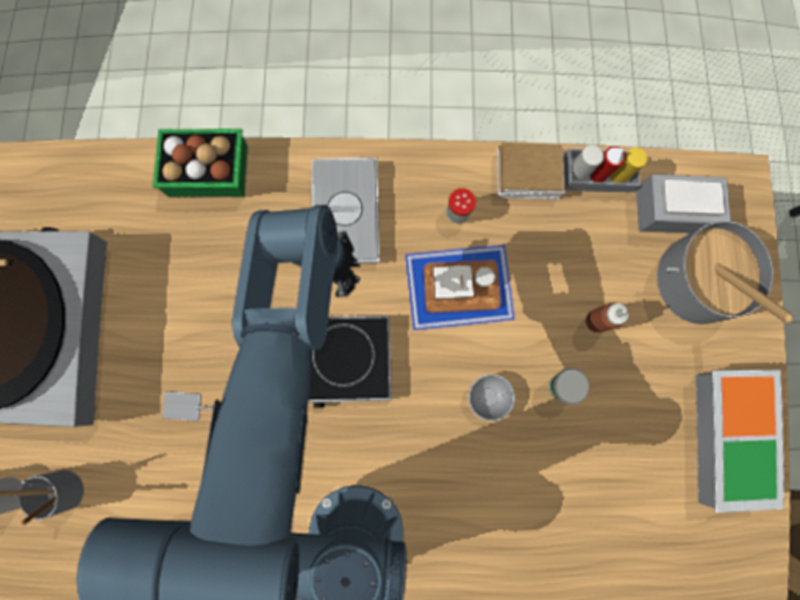

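The board lies inside the blue mat at about (462,287), with the carton and pot upright. The other items show no movement, and the arm is clear.

```bash
python3 -c "
from bench import ctrl
print(ctrl.get_obs()['dq'].round(4)); print(ctrl.hand_in())"
```

```text
[-0.0234  0.0194  0.0187  0.0035 -0.0004 -0.0052]
the job is handed in; nothing more can be done
None
```

The board is through the gap and lies wholly on the blue mat, with the carton and dip pot still upright on it. I handed the job in at about 28 s of the 67 s allowed.

I lined the board up outside the gap with finger pushes on its +y end and both sides. Then I pushed it through from behind with two spread fingers, checking it with the top camera every 20–60 mm.

**Last checks:**
- **Board position:** centre about (0.589, −0.247), yaw 0.064. Its outline keeps about 29 mm or more inside every mat edge.
- **Robot:** the gripper is clear at 0.22 m height and the wrist force is about zero. The highest force in the printed readings was about 6.7 N, when the fingertips brushed the counter once.
- **Other items:** shaker, sauce, bowl and drink look unmoved in the last picture. The arm hides part of the spatula, so I could only check its visible end.

**What went wrong:** my first automatic board fit gave a poor yaw, and the hand and edge readings after it were out by about 10 mm. Because of that, one side push overshot. I corrected it with a better edge measurement before the board entered the gap.

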